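Stow the craft tubs: press their lids home and lock them under the rack's bar

ROBOT

A 6-joint arm with a two-finger parallel gripper is mounted at the origin on the work surface. World frame = base frame: x ahead of the robot, y to its left, z up, the work surface at z = 0. Lengths are in m, angles in rad, forces in N, time in s.
With the tool pointing down it reaches from about 0.2 to 0.875 m from the base axis. Payload 3.4 kg.
Tool frame: the origin (TCP) lies midway between the tips of the shut fingers; the grasp point (between the pads) lies 19 mm behind it (arm.grip_point_offset is the distance from the TCP to the grasp point, in m); x points along the fingers, y is the direction in which the jaws open and shut, and the axes are right-handed (so a half turn about x gives the same grasp; the last joint's range is limited). The gripper opens to 94 mm and grips with 3 to 60 N. Pads are 16 mm wide; open, the fingers measure 119 mm over their backs; the gripper's body (75 mm by 177 mm) begins 78 mm behind the grasp point.
Start: joints at [-1.231, 0.276, 1.505, -0, 1.361, -0.121], TCP at [0.256, -0.515, 0.205] pointing down, gripper open.
Joint ranges: [-2.89, 2.89], [-0.75, 2.08], [0.22, 2.7], [-1.18, 4.32], [0.11, 2.71], [-2.7, 2.7]. Speed limits (rad/s): [2.57, 2.57, 3.14, 3.14, 3.14, 3.14].

INTERFACE

Orientations are given as [roll, pitch, yaw] about the fixed x, y, z axes, in that order (R = Rz(yaw) Ry(pitch) Rx(roll)).
In Python, from cell import arm gives the robot as it stands.
- The arm moves only by the tool carry_out, never from a script. Its argument "motion" is one flat list of numbers, 7 for each row, row after row: the shift along the tool's x, y, z as a fraction of full scale, then the turn, a rotation vector about the tool's x, y, z as a fraction of full scale, then the opening, from 0 (shut) to 1 (fully open). A call has 1 to 12 rows; each row is the pose to reach, as a shift and turn from the pose commanded when the call began, along the tool's axes at that moment; what a row does not reach only later rows make up. Full scale, the value 1, is 0.3 m for a shift and 90 degrees for a turn. A row lasts 1/8 s, in which the tool goes at most 62.5 mm and 10.7 degrees, less where a joint would pass 70% of its speed; a pose out of reach is approached as far as the arm can. A call with a number of a shift or a turn outside -1 to 1 is refused whole. A call with a gripper value outside its range is refused whole. The fingers move at their own pace and stop on an object; the grip force is fixed at half the most. Time passes only in rows, so rows that repeat a pose let the fingers close. It gives the time, the measured TCP pose, the force and the opening at its end, in the units of the state.
- arm.get_obs(): the state, without advancing time (a new reading comes with each control period).
- arm.capture(name): name is "side" or "top" or "wrist"; returns the picture (420x560x3 uint8, red, green, blue); there is no depth.
- arm.camera_info(name): a dict with "fov_y" (degrees; the focal length in pixels is half the picture's height over the tangent of half this angle, whatever the lens; pixels are square), "cx", "cy" (the principal point, pixels), "extrinsics" (4x4, takes a point from world to camera coordinates). Camera axes: x right, y down, z forward; pixel columns grow to the right and rows downward; lengths in m; the calibration is good to about 2 mm. A picture is of the moment at which its call begins: read the wrist's pose just before it. camera_info takes no time and is no camera call; for the wrist camera it gives the pose at the moment of the call.
- arm.job_done(): hands the job in, once; it reports no verdict.
The state is a dict: "time_s": time; "joints": joint angles; "qd": joint speeds; "joint_torque": joint torques, N m; "eef_pos": TCP position; "tcp_rot": TCP orientation; "force": force on the tool from outside, world axes, zero at the start; "wrist_torque": the same for the moment, N m; "finger_gap": finger opening in m.
Only numpy, scipy, OpenCV 4.12 (cv2) and the standard library are available. Lean on these libraries where they do the work, as an engineer would, in place of code of your own. Each camera call takes 0.05 s, during which the arm holds its last target.

TASK

Stow the craft tubs in the rack: pull up the rack's red spring pin and turn it so that it stays out, slide the bar right back, and stand every tub upright in a pocket of its own with its lid pressed fully home. Then slide the bar shut over the lids and turn the pin back so that it springs fully down and locks the bar. Leave everything else on the desk where it is.

Things in the scene. Friction and masses are not known exactly. Their poses are not given: they have to be found in the camera images.
- pocket0 (a point): Pocket at the pin end (+y) of the rack, a fixed low wooden frame 210 x 388 mm. Three pockets stand in a row along the rack's y axis, 105 mm apart, each 72 mm square inside with walls 16 mm high. This point is the centre of the pocket's floor, 6 mm above the desk; its x and y axes are the rack's, x pointing away from the robot give or take the rack's yaw.
- pocket1 (a point): Centre of the floor of the middle pocket, axes as pocket0. Beyond either end of the row stands an end plate 72 mm high and 24 mm thick along y, its inner face 170 mm from this point, reaching from 35 mm in front of the row (-x) to 165 mm behind it (+x).
- pocket2 (a point): Centre of the floor of the pocket at the far end from the pin (-y), axes as pocket0
- bar (a joint): Slide of the aluminium retaining bar, m: 0 = shut, over the middle of the pockets; 0.14 = fully open, along the rack's +x. The bar is 40 mm wide, 388 mm long (y), 12 mm thick, and rides on the end plates, underside 72 mm above the desk. It slides at about 3 N and stays where left. It clears a tub standing in a pocket only if the lid is fully home (3 mm to spare).
- bar_grip (a point): Black round handle standing on the middle of the bar, 28 mm diameter, from 84 to 128 mm above the desk; this point is on its axis, 108 mm above the desk
- pin (a joint): Height of the spring pin, m: 0 = down in its hole, locking the bar shut; can be pulled up to 0.024. A spring pushes it down (4.5 N at 0, 8 N at the top). It turns only when lifted above 0.018 (to go either way). Turned to its end and let go it drops into a rest notch and stays out at about 0.0145. It drops home only if the bar is shut to within 2 mm.
- pin_turn (a joint): Turn of the pin, rad: 0 = its key fits the collar's slot, so that the pin springs down when let go; grows anticlockwise seen from above; the rest notch is at 1.3 (stop at 1.34)
- pin_grip (a point): Red upright blade on top of the pin: 42 mm long (this point's x axis; along the rack's x at turn 0, and turning with the pin), 12 mm thick (y), 30 mm high. The point is on the turning axis, 4 mm above the blade's middle, 125 mm above the desk with the pin down. The pin sits on the bar's +y end, 182 mm from its handle, and moves with it; its steel collar is 103 mm high.
- mid_a (a point): White round tub with an orange band and orange lid: body 60 mm diameter and 50 mm high, standing upright, 110 to 220 g. The point is on its axis 34 mm above its underside. May be absent.
- lid_a (a joint): How far the orange push-on lid is pressed down, m: 0 = stands 8 mm proud, a black neck showing; 0.008 = fully home. It takes a push of about 8 N and stays where it is left. The lid is 56 mm diameter, 12 mm thick, its top 71 mm above the tub's underside at 0 and 63 mm when home.
- mid_b (a point): White round tub with a green band and green lid: body 60 mm diameter and 50 mm high, standing upright, 110 to 220 g. The point is on its axis 34 mm above its underside. May be absent.
- lid_b (a joint): How far the green push-on lid is pressed down, m: 0 = stands 8 mm proud, a black neck showing; 0.008 = fully home. It takes a push of about 8 N and stays where it is left. The lid is 56 mm diameter, 12 mm thick, its top 71 mm above the tub's underside at 0 and 63 mm when home.
- mid_c (a point): White round tub with a blue band and blue lid: body 60 mm diameter and 50 mm high, standing upright, 110 to 220 g. The point is on its axis 34 mm above its underside. May be absent.
- lid_c (a joint): How far the blue push-on lid is pressed down, m: 0 = stands 8 mm proud, a black neck showing; 0.008 = fully home. It takes a push of about 8 N and stays where it is left. The lid is 56 mm diameter, 12 mm thick, its top 71 mm above the tub's underside at 0 and 63 mm when home.
- mid_d (a point): White round tub with a yellow band and yellow lid: body 60 mm diameter and 50 mm high, standing upright, 110 to 220 g. The point is on its axis 34 mm above its underside. May be absent.
- lid_d (a joint): How far the yellow push-on lid is pressed down, m: 0 = stands 8 mm proud, a black neck showing; 0.008 = fully home. It takes a push of about 8 N and stays where it is left. The lid is 56 mm diameter, 12 mm thick, its top 71 mm above the tub's underside at 0 and 63 mm when home.
- spool: Not part of the job: red line spool, 40 mm diameter, 32 mm high; origin at its underside
- tape: Not part of the job: brown tape roll, 90 mm diameter, 24 mm high; origin at its underside
- glue: Not part of the job: white glue bottle, 44 mm diameter, 110 mm high; origin at its underside
- screwdriver: Not part of the job: screwdriver lying flat; origin at its underside
- case: Not part of the job: clear flat case, 100 x 160 x 30 mm; origin at its underside
- brush: Not part of the job: brush lying flat; origin at its underside
- beadcup: Not part of the job: clear cup, 80 mm diameter, 60 mm high; origin at its underside
There are look-alikes about, which are no part of the job. Leave any pink look-alike of the part that bears mid_d alone. Of the things that look like the part that bears mid_b, the larger one is meant.

How it is judged:
By the outcome, as a careful person would: the job done as asked, in the order asked, and still so for the second after the job is handed in, with the robot touching nothing.
Of tub_a, tub_b, tub_c, tub_d only 2 to 3 are there at a start; the rules pass over those that are not, and their reading is None.
At some moment in a run one of tub_a, tub_b, tub_c, tub_d may be knocked a few centimetres aside while the robot is not near it.
It also fails if it takes over 210 s, if anything falls off the work surface, if the arm or the gripper's body presses on something with over 40 N, if the wrist force passes 120 N, or if a joint passes its speed limit or range.

## Working session

There is one attempt and no reset: what is moved stays moved. The work goes in short steps, Python scripts to look and compute and a tool call to move; the robot and the scene stay as the last step left them, time stands still between calls to the robot, and variables do not carry over. Pictures are saved under pics/ and viewed, and the job is handed in when it is done.

Besides the shell and the picture viewer there is one more tool, called after "Call:" by a JSON object that holds its "op" and its "data". carry_out: Moves the arm, as the interface text tells. Shift numbers are shares of 0.3 m and turn numbers shares of 90 degrees, none past 1 either way. Its arguments: {"type":"object","properties":{"motion":{"type":"array"}},"required":["motion"]}

```bash
ls; mkdir -p pics
python3 - <<'E'
from cell import arm
import cv2
print(arm.get_obs())
for n in("side","top","wrist"):
    i=arm.camera_info(n);print(n,i)
    cv2.imwrite(f"pics/{n}0.png",arm.capture(n)[:,:,::-1])
E
```

```text
pics
{'time_s': 0.0, 'joints': array([-1.23100961e+00,  2.76597505e-01,  1.50609716e+00, -1.55911475e-05,
        1.36068593e+00, -1.20992676e-01]), 'qd': array([ 0.00245683,  0.00034424,  0.00102036,  0.00079654,  0.00208483,
       -0.00122482]), 'joint_torque': array([-2.88967094e-03, -4.04591525e+01, -2.37227583e+01,  7.01175397e-02,
        3.45754903e-02, -1.37712595e-04]), 'eef_pos': array([ 0.25548   , -0.5145103 ,  0.20461764]), 'tcp_rot': array([-1.68326411,  1.56900831,  1.9191112 ]), 'force': array([0.53272787, 0.10194606, 0.31623372]), 'wrist_torque': array([ 0.01455954,  0.00987172, -0.02226705]), 'finger_gap': 0.09381166006520582}
side {'fov_y': 50.826410090311505, 'cx': 281.9484569509172, 'cy': 210.49186101493905, 'extrinsics': array([[-9.57617038e-01, -2.88044422e-01,  1.41736705e-04,
         5.38477872e-01],
       [-2.01235735e-01,  6.68665305e-01, -7.15814842e-01,
         1.49757200e-01],
       [ 2.06091698e-01, -6.85505011e-01, -6.98290120e-01,
         1.18517208e+00],
       [ 0.00000000e+00,  0.00000000e+00,  0.00000000e+00,
         1.00000000e+00]])}
top {'fov_y': 50.82504200542681, 'cx': 279.83675871770333, 'cy': 208.27454043406092, 'extrinsics': array([[-0.00679481, -0.99995836,  0.00609242,  0.06724555],
       [-0.99390477,  0.00608303, -0.11007409,  0.57548399],
       [ 0.11003245, -0.00680321, -0.99390471,  1.2224996 ],
       [ 0.        ,  0.        ,  0.        ,  1.        ]])}
wrist {'fov_y': 64.53084221226501, 'cx': 275.0912937253658, 'cy': 207.43040308186957, 'extrinsics': array([[ 0.4443101 , -0.89587103, -0.00190384, -0.57375564],
       [-0.86396522, -0.42904649,  0.26359667, -0.02675016],
       [-0.23696546, -0.11547381, -0.96463111,  0.39103422],
       [ 0.        ,  0.        ,  0.        ,  1.        ]])}
```

View pics/top0.png

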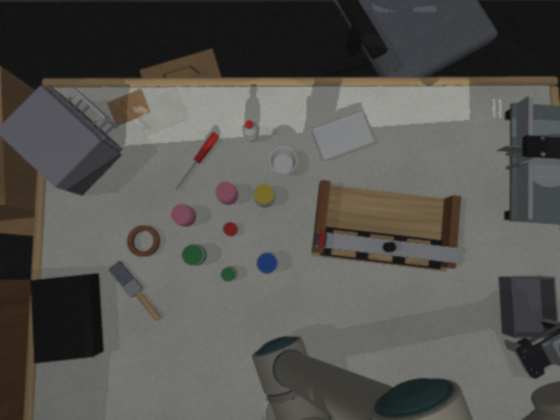

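View pics/side0.png

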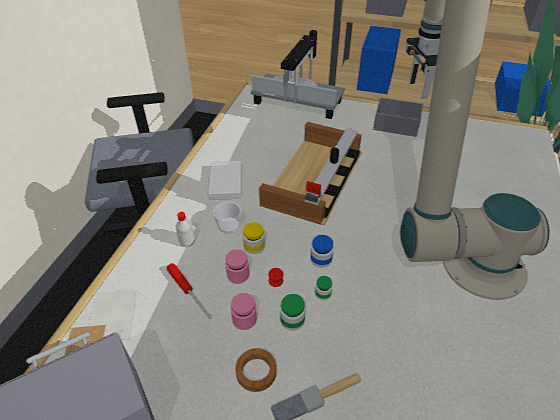

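View pics/wrist0.png

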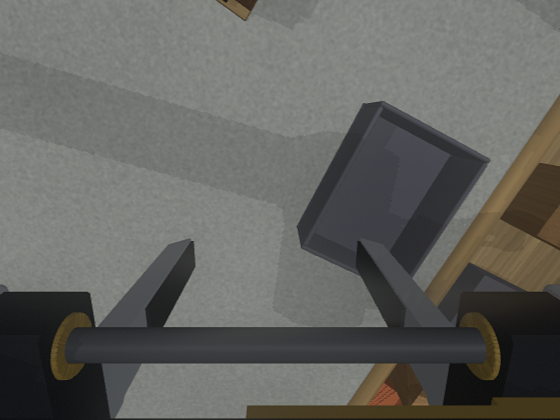

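```bash
cat > h.py <<'E'
import numpy as np, cv2
from cell import arm
from scipy.spatial.transform import Rotation as R
def K(i): 
    f=210/np.tan(np.radians(i['fov_y']/2)); return f,i['cx'],i['cy']
def ray(i,u,v):
    f,cx,cy=K(i);E=i['extrinsics'];d=E[:3,:3].T@np.array([(u-cx)/f,(v-cy)/f,1.]);return -E[:3,:3].T@E[:3,3],d
def atz(i,uv,z):
    o,d=ray(i,*uv);return o+d*(z-o[2])/d[2]
def proj(i,p):
    f,cx,cy=K(i);q=i['extrinsics'][:3,:3]@np.array(p)+i['extrinsics'][:3,3];return np.array([f*q[0]/q[2]+cx,f*q[1]/q[2]+cy])
def tri(*obs):
    A=np.zeros((3,3));b=np.zeros(3)
    for i,uv in obs:
        o,d=ray(i,*uv);d/=np.linalg.norm(d);P=np.eye(3)-np.outer(d,d);A+=P;b+=P@o
    p=np.linalg.solve(A,b);return p,[np.round(proj(i,p)-uv,1) for i,uv in obs]
def crop(im,u0,v0,u1,v1,s,name):
    c=cv2.resize(np.ascontiguousarray(im[v0:v1,u0:u1,::-1]),None,fx=s,fy=s,interpolation=cv2.INTER_CUBIC);cv2.imwrite('pics/'+name,c)
def rot(): return R.from_euler('xyz',arm.get_obs()['tcp_rot']).as_matrix()
E
python3 - <<'E'
import cv2
from h import *
t=cv2.imread('pics/top0.png')[:,:,::-1];s=cv2.imread('pics/side0.png')[:,:,::-1]
crop(t,160,170,300,290,5,'t1.png');crop(t,305,170,475,280,4.5,'t2.png')
crop(s,210,200,350,340,4,'s1.png');crop(s,250,110,380,230,5,'s2.png')
E
```

```text
(no output)
```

View pics/t1.png

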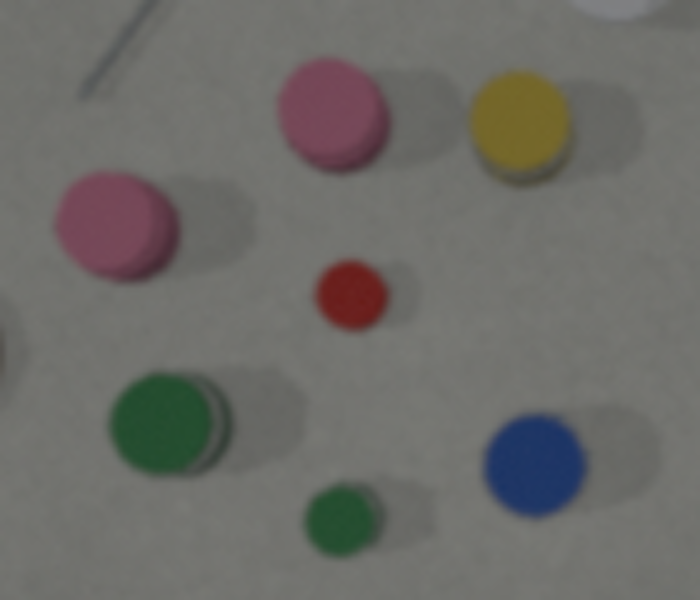

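View pics/t2.png

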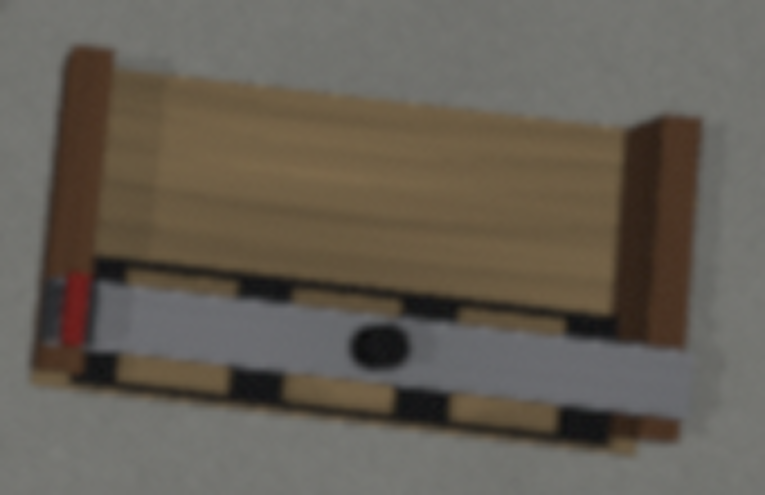

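View pics/s1.png

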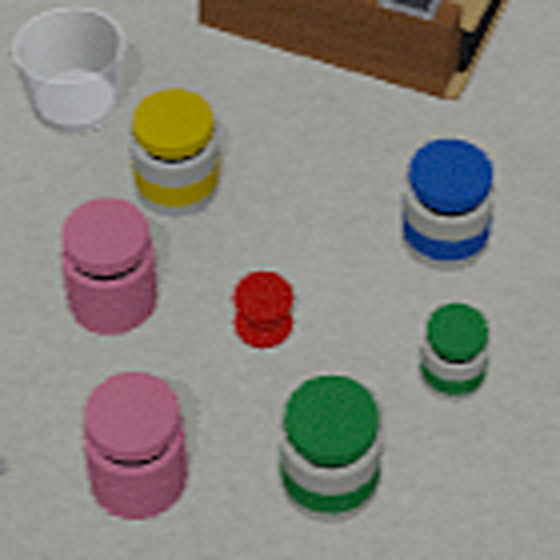

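View pics/s2.png

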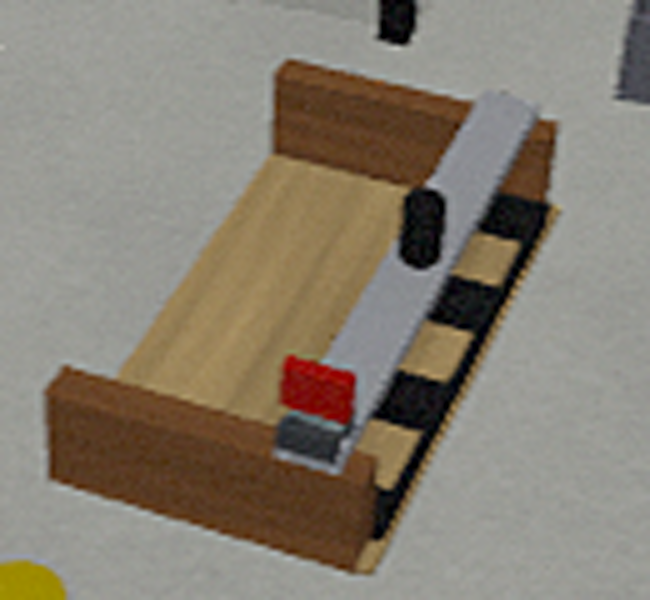

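Run:
```python
from h import *
T=arm.camera_info('top');S=arm.camera_info('side')
t=lambda u,v,s=4.5,a=305,b=170:np.array([u/s+a,v/s+b])
for n,a,b in [('g',t(162,424,5,160),t(331,420,4,210,200)),('b',t(536,466,5,160),t(450,175,4,210,200)),('y',t(521,121,5,160),t(174,123,4,210,200)),
 ('handle',t(378,347),t(424,197,5,250,110)),('blade',t(78,310),t(320,364,5,250,110)),
 ('plate back L top',t(90,48),t(62,372,5,250,110)),('plate back R top',t(682,120),t(288,64,5,250,110))]:
    p,r=tri((T,a),(S,b));print(n,p.round(4),r, atz(T,a,.068).round(4))
print(-T['extrinsics'][:3,:3].T@T['extrinsics'][:3,3])
# bar edge slope at z=.084
for uv in [(100,283),(690,350),(100,345),(688,416)]: print(atz(T,t(*uv),.084).round(4))
```

```text
g [0.4455 0.3036 0.0611] [array([0. , 0.2]), array([-0.3, -0. ])] [0.446  0.3024 0.068 ]
b [0.4216 0.0992 0.0614] [array([0. , 0.1]), array([-0.1, -0. ])] [0.422  0.0991 0.068 ]
y [0.6115 0.1067 0.0606] [array([0.1, 0.3]), array([-0.3, -0. ])] [0.6113 0.1067 0.068 ]
handle [ 0.4614 -0.2169  0.1346] [array([0. , 0.2]), array([-0.2, -0. ])] [ 0.4633 -0.2337  0.068 ]
blade [ 0.4838 -0.0447  0.1381] [array([0. , 0.1]), array([-0.1, -0. ])] [ 0.4869 -0.0519  0.068 ]
plate back L top [ 0.6437 -0.0614  0.079 ] [array([0.2, 0.9]), array([-0.9, -0.1])] [ 0.6482 -0.0621  0.068 ]
plate back R top [ 0.5982 -0.4235  0.0745] [array([0.2, 0.8]), array([-0.6, -0.1])] [ 0.6012 -0.4258  0.068 ]
[0.43791858 0.07205899 1.2779843 ]
[ 0.5024 -0.0637  0.084 ]
[ 0.4599 -0.4169  0.084 ]
[ 0.4653 -0.063   0.084 ]
[ 0.4207 -0.4137  0.084 ]
```

```bash
cat >> h.py <<'E'
def tool_R(yaw,flip=False):
    """tool x down, tool y = direction at world yaw (jaw axis), z = x cross y"""
    x=np.array([0,0,-1.]);y=np.array([np.cos(yaw),np.sin(yaw),0]);
    return np.stack([x,y,np.cross(x,y)],1)
def go(p,yaw,cmd_p=None,cmd_R=None):
    o=arm.get_obs();R0=rot() if cmd_R is None else cmd_R;p0=o['eef_pos'] if cmd_p is None else np.array(cmd_p)
    y=[yaw,yaw+np.pi,yaw-np.pi]
    best=None
    for yy in y:
        rv=R.from_matrix(R0.T@tool_R(yy)).as_rotvec()
        print('yaw',round(np.degrees(yy)),'shift',(R0.T@(np.array(p)-p0)/.3).round(4),'turn',(rv/(np.pi/2)).round(4))
E
python3 - <<'E'
from h import *
Rt=rot();print(Rt.round(3));W=arm.camera_info('wrist')['extrinsics']
c=-W[:3,:3].T@W[:3,3];p=arm.get_obs()['eef_pos'];print('cam in tool',(Rt.T@(c-p)).round(4),'cam axes in tool',(Rt.T@W[:3,:3].T).round(3))
yaw=np.radians(-7.2)
go([.44,-.05,.26],yaw+np.pi/2)
E
```

```text
[[-0.     0.445 -0.896]
 [ 0.001 -0.896 -0.445]
 [-1.    -0.001 -0.   ]]
cam in tool [-0.1784 -0.0003 -0.077 ] cam axes in tool [[ 0.    -0.264  0.965]
 [ 1.    -0.    -0.   ]
 [ 0.     0.965  0.264]]
yaw 83 shift [-0.1822 -1.1141 -1.2395] turn [-1.6267e+00 -1.1000e-03  2.0000e-04]
yaw 263 shift [-0.1822 -1.1141 -1.2395] turn [3.733e-01 2.000e-04 9.000e-04]
yaw -97 shift [-0.1822 -1.1141 -1.2395] turn [3.733e-01 2.000e-04 9.000e-04]
```

Run:
```python
from h import *
go([.44,-.14,.30],np.radians(82.8))
```

```text
yaw 83 shift [-0.3159 -0.8455 -1.1061] turn [-1.6267e+00 -1.1000e-03  2.0000e-04]
yaw 263 shift [-0.3159 -0.8455 -1.1061] turn [3.733e-01 2.000e-04 9.000e-04]
yaw -97 shift [-0.3159 -0.8455 -1.1061] turn [3.733e-01 2.000e-04 9.000e-04]
```

Call:
{"op": "carry_out", "data": {"motion": [-0.316,-0.84,-1.0,0.373,0,0,1,-0.316,-0.84,-1.0,0.373,0,0,1,-0.316,-0.84,-1.0,0.373,0,0,1,-0.316,-0.84,-1.0,0.373,0,0,1,-0.316,-0.84,-1.0,0.373,0,0,1,-0.316,-0.84,-1.0,0.373,0,0,1,-0.316,-0.84,-1.0,0.373,0,0,1,-0.316,-0.84,-1.0,0.373,0,0,1,-0.316,-0.84,-1.0,0.373,0,0,1,-0.316,-0.84,-1.0,0.373,0,0,1,-0.316,-0.84,-1.0,0.373,0,0,1]}}

```text
time_s: 1.52
eef_pos: [0.4119, -0.1569, 0.2999]
tcp_rot: [-0.027, 1.57, 2.988]
force: [-0.0, -0.6, 0.0]
finger_gap: 0.0944
```

Run:
```python
from h import *
o=arm.get_obs();print(o['time_s'],o['joints'].round(3),o['eef_pos'],rot().round(3));
cv2.imwrite('pics/w1.png',arm.capture('wrist')[:,:,::-1])
```

```text
1.525 [-0.522  0.027  1.581 -0.     1.534  1.176] [ 0.41188925 -0.15689089  0.2998563 ] [[-0.001 -0.127 -0.992]
 [ 0.    -0.992  0.127]
 [-1.    -0.     0.001]]
```

View pics/w1.png

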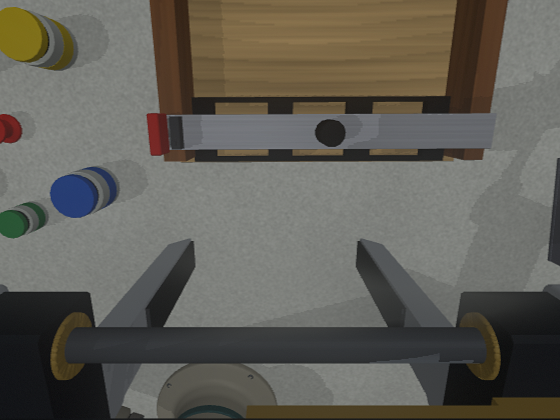

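Run:
```python
from h import *
w=cv2.imread('pics/w1.png')[:,:,::-1]
crop(w,135,85,360,175,3.5,'w1a.png')
```

```text
(no output)
```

View pics/w1a.png

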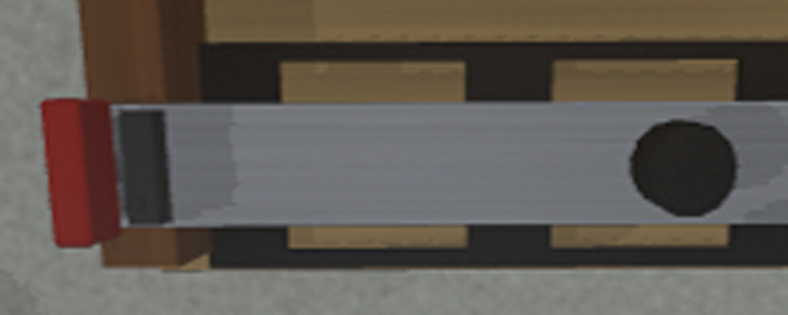

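Run:
```python
from h import *
T=arm.camera_info('top');S=arm.camera_info('side');W=arm.camera_info('wrist')
t=lambda u,v,s=4.5,a=305,b=170:np.array([u/s+a,v/s+b])
B=[(T,t(78,310)),(S,t(320,364,5,250,110)),(W,(154.4,134.4))];H=[(T,t(378,347)),(S,t(424,197,5,250,110)),(W,(329.3,133))]
for n,L,z in [('blade',B,.136),('handle',H,.128)]:
    p,r=tri(*L);print(n,p.round(4),r);p,r=tri(L[0],L[2]);print('TW',p.round(4),r)
    for i,uv in L: print(atz(i,uv,z).round(4))
w=lambda u,v:(135+u/3.5,85+v/3.5)
for uv in[(205,42),(785,42),(212,268),(785,268)]:print(atz(W,w(*uv),.016).round(4))
```

```text
blade [ 0.4846 -0.0444  0.1384] [array([-0.1, -0.2]), array([-0.4, -0.1]), array([0.7, 1.6])]
TW [ 0.4851 -0.0445  0.1392] [array([-0. , -0.4]), array([0.4, 1.1])]
[ 0.4842 -0.0449  0.136 ]
[ 0.484  -0.0472  0.136 ]
[ 0.4862 -0.0432  0.136 ]
handle [ 0.4627 -0.2181  0.1332] [array([ 0.3, -0.3]), array([-0.6,  0.1]), array([-0.1,  2.4])]
TW [ 0.463  -0.2222  0.1113] [array([-0.2, -0.2]), array([0.5, 0.5])]
[ 0.462  -0.2185  0.128 ]
[ 0.4623 -0.2261  0.128 ]
[ 0.4647 -0.2192  0.128 ]
[ 0.5263 -0.0622  0.016 ]
[ 0.4985 -0.2793  0.016 ]
[ 0.4421 -0.0486  0.016 ]
[ 0.4132 -0.2741  0.016 ]
```

Run:
```python
from h import *
go([.485,-.0445,.19],np.radians(82.8))
```

```text
yaw 83 shift [ 0.3664 -0.402  -0.1944] turn [ 1.9993e+00  0.0000e+00 -6.0000e-04]
yaw 263 shift [ 0.3664 -0.402  -0.1944] turn [-0.0007  0.0004  0.    ]
yaw -97 shift [ 0.3664 -0.402  -0.1944] turn [-0.0007  0.0004  0.    ]
```

Call:
{"op": "carry_out", "data": {"motion": [0.366,-0.402,-0.194,0,0,0,1,0.366,-0.402,-0.194,0,0,0,1,0.366,-0.402,-0.194,0,0,0,1,0.366,-0.402,-0.194,0,0,0,1]}}

```text
time_s: 2.08
eef_pos: [0.4841, -0.042, 0.1878]
tcp_rot: [-0.149, 1.565, 2.87]
force: [0.1, 0.2, 0.4]
finger_gap: 0.094
```

Run:
```python
from h import *
o=arm.get_obs();print(o['time_s'],o['joints'].round(3),o['eef_pos'])
cv2.imwrite('pics/w2.png',arm.capture('wrist')[:,:,::-1])
W=arm.camera_info('wrist')
print(proj(W,[.485,-.0445,.136]),proj(W,o['eef_pos']))
```

```text
2.075 [-0.23   0.156  1.711  0.     1.28   1.463] [ 0.48412207 -0.04197266  0.18784469]
[277.2524846  224.17731455] [273.68096973 254.11776584]
```

View pics/w2.png

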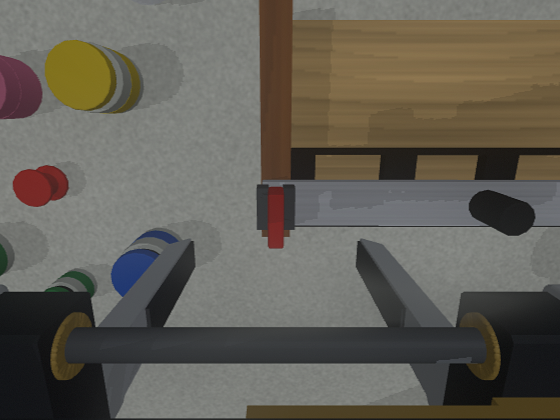

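Run:
```python
from h import *
w=cv2.imread('pics/w2.png')[:,:,::-1]
crop(w,225,165,325,260,6,'w2a.png')
W=arm.camera_info('wrist')
ex=np.array([np.cos(.1257),-np.sin(.1257),0])
for dx,z in((.021,.136),(-.021,.136),(.021,.106)): print((proj(W,np.array([.485,-.0445,z])+dx*ex)-[225,165])*6)
```

```text
[314.13461595 187.82158939]
[312.92304606 514.79108999]
[312.6952185  135.23816696]
```

View pics/w2a.png

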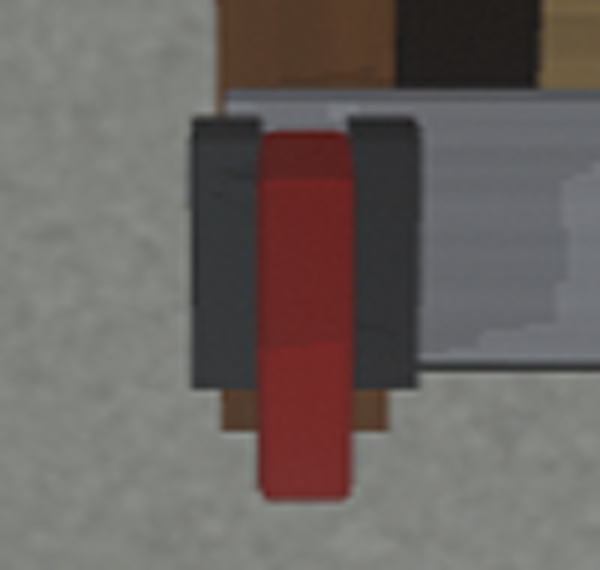

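Call:
{"op": "carry_out", "data": {"motion": [0.1,-0.004,-0.005,0,0,0,1,0.2,-0.004,-0.005,0,0,0,1,0.263,-0.004,-0.005,0,0,0,1,0.263,-0.004,-0.005,0,0,0,1,0.263,-0.004,-0.005,0,0,0,0,0.263,-0.004,-0.005,0,0,0,0,0.263,-0.004,-0.005,0,0,0,0,0.263,-0.004,-0.005,0,0,0,0,0.263,-0.004,-0.005,0,0,0,0,0.263,-0.004,-0.005,0,0,0,0]}}

```text
time_s: 3.38
eef_pos: [0.4867, -0.0425, 0.1115]
tcp_rot: [0.981, 1.571, -2.286]
force: [-0.4, 0.2, -0.2]
finger_gap: 0.0378
```

Run:
```python
from h import *
o=arm.get_obs();print(o['time_s'],o['joints'].round(3),o['eef_pos'],o['force'],o['wrist_torque'],rot().round(3))
```

```text
3.375 [-0.23   0.222  1.832 -0.     1.088  1.466] [ 0.48674841 -0.04248702  0.11153573] [-0.36809089  0.22805182 -0.16401477] [0.00496768 0.0043351  0.00220716] [[-0.    -0.125 -0.992]
 [-0.    -0.992  0.125]
 [-1.     0.     0.   ]]
```

Call:
{"op": "carry_out", "data": {"motion": [0,0,0,0,0,0,0,0,0,0,0,0,0,0,0,0,0,0,0,0,0,0,0,0,0,0,0,0,0,0,0,0,0,0,0]}}

```text
time_s: 4.0
eef_pos: [0.4868, -0.0425, 0.1115]
tcp_rot: [-1.489, 1.571, 1.528]
force: [0.1, 0.3, -0.3]
finger_gap: 0.0123
```

Call:
{"op": "carry_out", "data": {"motion": [-0.025,0,0,0,0,0,0,-0.05,0,0,0,0,0,0,-0.072,0,0,0,0,0,0,-0.072,0,0,0,0,0,0,-0.072,0,0,0,0,0,0]}}

```text
time_s: 4.62
eef_pos: [0.4867, -0.0425, 0.1329]
tcp_rot: [-0.159, 1.571, 2.857]
force: [2.6, 1.2, -8.5]
finger_gap: 0.0119
```

Call:
{"op": "carry_out", "data": {"motion": [0,0,0,-0.11,0,0,0,0,0,0,-0.22,0,0,0,0,0,0,-0.33,0,0,0,0,0,0,-0.44,0,0,0,0,0,0,-0.55,0,0,0,0,0,0,-0.66,0,0,0,0,0,0,-0.77,0,0,0,0,0,0,-0.834,0,0,0,0,0,0,-0.834,0,0,0,0,0,0,-0.834,0,0,0,0,0,0,-0.834,0,0,0]}}

```text
time_s: 6.0
eef_pos: [0.4863, -0.0419, 0.1329]
tcp_rot: [-2.064, 1.569, 2.262]
force: [1.2, 3.1, -8.5]
finger_gap: 0.012
```

Run:
```python
from h import *
o=arm.get_obs();print(o['time_s'],o['joints'].round(3),o['eef_pos'],o['force'],o['wrist_torque'],rot().round(3))
```

```text
6.0 [-2.290e-01  2.020e-01  1.799e+00  1.000e-03  1.142e+00  1.570e-01] [ 0.48632738 -0.04192367  0.1328956 ] [ 1.21118239  3.11374759 -8.5436959 ] [ 0.71367274 -0.28449754  0.03736085] [[-0.001  0.926 -0.377]
 [ 0.001 -0.377 -0.926]
 [-1.    -0.001 -0.001]]
```

Call:
{"op": "carry_out", "data": {"motion": [0.01,0,0,0,0,0,0,0.02,0,0,0,0,0,0,0.022,0,0,0,0,0,0,0.022,0,0,0,0,0,0.5,0.022,0,0,0,0,0,0.5,0.022,0,0,0,0,0,0.5,0.022,0,0,0,0,0,0.5,-0.1,0,0,0,0,0,0.5,-0.2,0,0,0,0,0,0.5,-0.25,0,0,0,0,0,0.5,-0.25,0,0,0,0,0,0.5]}}

```text
time_s: 7.38
eef_pos: [0.4873, -0.0427, 0.2088]
tcp_rot: [1.608, 1.569, -0.349]
force: [-0.7, -0.4, -0.4]
finger_gap: 0.0468
```

Run:
```python
from h import *
o=arm.get_obs();print(o['time_s'],o['joints'].round(3),o['eef_pos'],o['force'])
cv2.imwrite('pics/w3.png',arm.capture('wrist')[:,:,::-1])
s=arm.capture('side');crop(s,210,110,380,340,2.5,'s3.png')
W=arm.camera_info('wrist')
for p in([.4866,-.0436,.136],[.4866,-.0436,.1505],[.4627,-.223,.128]):print(proj(W,p))
go([.4637,-.2245,.19],np.radians(-7.2))
go([.4637,-.2245,.19],np.radians(82.8))
```

```text
7.375 [-0.23   0.143  1.673 -0.     1.323  0.156] [ 0.48726735 -0.0427408   0.20882158] [-0.65449256 -0.40367278 -0.40354668]
[276.52333257 219.4297343 ]
[276.57235014 225.25821219]
[324.24472391 393.45546085]
yaw -7 shift [0.0573 0.1594 0.5902] turn [-0.1656  0.0002  0.0011]
yaw 173 shift [0.0573 0.1594 0.5902] turn [ 1.8344e+00  1.6000e-03 -2.0000e-04]
yaw -187 shift [0.0573 0.1594 0.5902] turn [ 1.8344e+00  1.6000e-03 -2.0000e-04]
yaw 83 shift [0.0573 0.1594 0.5902] turn [-1.1656e+00 -8.0000e-04  1.0000e-03]
yaw 263 shift [0.0573 0.1594 0.5902] turn [8.344e-01 1.000e-03 7.000e-04]
yaw -97 shift [0.0573 0.1594 0.5902] turn [8.344e-01 1.000e-03 7.000e-04]
```

View pics/w3.png

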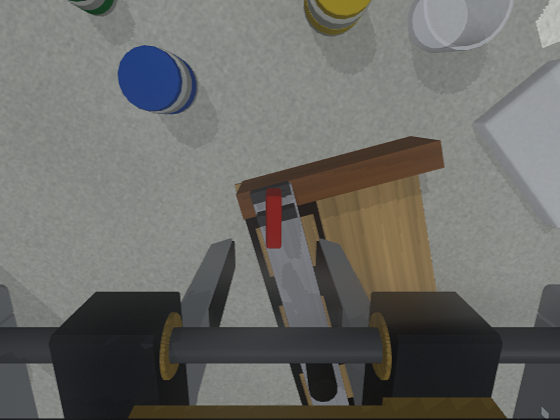

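View pics/s3.png

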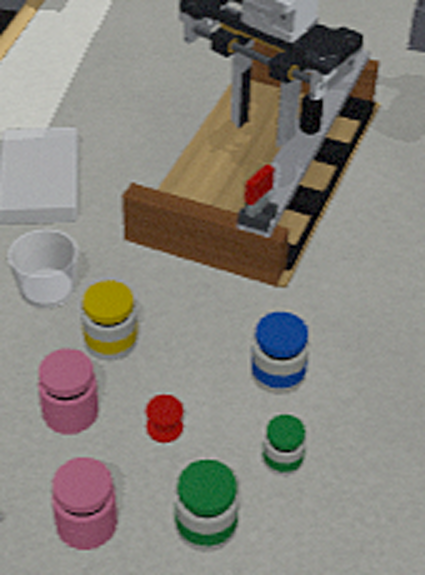

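Call:
{"op": "carry_out", "data": {"motion": [0.057,0.159,0.59,-0.166,0,0,0.7,0.057,0.159,0.59,-0.166,0,0,0.7,0.057,0.159,0.59,-0.166,0,0,0.7,0.057,0.159,0.59,-0.166,0,0,0.7,0.057,0.159,0.59,-0.166,0,0,0.7,0.2,0.159,0.59,-0.166,0,0,0.7,0.37,0.159,0.59,-0.166,0,0,0.7,0.37,0.159,0.59,-0.166,0,0,0.7,0.37,0.159,0.59,-0.166,0,0,0,0.37,0.159,0.59,-0.166,0,0,0,0.37,0.159,0.59,-0.166,0,0,0,0.37,0.159,0.59,-0.166,0,0,0]}}

```text
time_s: 8.98
eef_pos: [0.4646, -0.2247, 0.098]
tcp_rot: [0.945, 1.569, -0.751]
force: [-1.8, 0.1, 2.3]
finger_gap: 0.0297
```

Call:
{"op": "carry_out", "data": {"motion": [0,0,0,0,0,0,0,0,0,0,0,0,0,0,0,0,0,0,0,0,0]}}

```text
time_s: 9.35
eef_pos: [0.4643, -0.2247, 0.0979]
tcp_rot: [0.48, 1.57, -1.216]
force: [-1.4, 0.6, 5.4]
finger_gap: 0.0274
```

Run:
```python
from h import *
o=arm.get_obs();print(o['time_s'],o['joints'].round(3),o['eef_pos'],o['force'],rot().round(3))
```

```text
9.35 [-0.586  0.274  1.797 -0.     1.071 -0.46 ] [ 0.46426945 -0.22471997  0.0978937 ] [-1.40006669  0.59686324  5.43377792] [[ 0.     0.992 -0.125]
 [-0.001 -0.125 -0.992]
 [-1.     0.     0.   ]]
```

Call:
{"op": "carry_out", "data": {"motion": [0,0.06,0,0,0,0,0,0,0.12,0,0,0,0,0,0,0.18,0,0,0,0,0,0,0.24,0,0,0,0,0,0,0.3,0,0,0,0,0,0,0.36,0,0,0,0,0,0,0.42,0,0,0,0,0,0,0.455,0,0,0,0,0,0,0.467,0,0,0,0,0,0,0.469,0,0,0,0,0,0,0.469,0,0,0,0,0]}}

```text
time_s: 10.72
eef_pos: [0.6025, -0.2418, 0.0979]
tcp_rot: [-1.661, 1.568, 2.927]
force: [-4.5, 0.8, 6.2]
finger_gap: 0.0275
```

Run:
```python
from h import *
o=arm.get_obs();print(o['time_s'],o['joints'].round(3),o['eef_pos'],o['force'],rot().round(3))
print(np.linalg.norm(o['eef_pos'][:2]-[.46427,-.22472]))
```

```text
10.725 [-4.880e-01  4.580e-01  1.496e+00 -1.000e-03  1.190e+00 -3.630e-01] [ 0.60252324 -0.24175015  0.09788652] [-4.5193341   0.82644678  6.22961071] [[-0.003  0.992 -0.125]
 [ 0.001 -0.125 -0.992]
 [-1.    -0.003 -0.   ]]
0.13929818356531762
```

Call:
{"op": "carry_out", "data": {"motion": [0,0.007,0,0,0,0,0,0,0.012,0,0,0,0,0,0,0.012,0,0,0,0,0]}}

```text
time_s: 11.1
eef_pos: [0.6025, -0.2417, 0.0979]
tcp_rot: [-1.619, 1.561, 2.968]
force: [-10.5, 0.8, 11.0]
finger_gap: 0.0275
```

Run:
```python
from h import *
o=arm.get_obs();print(o['time_s'],o['eef_pos'],o['force'],o['finger_gap'])
print(np.linalg.norm(o['eef_pos'][:2]-[.46427,-.22472]))
```

```text
11.1 [ 0.6025078  -0.24174756  0.09785346] [-10.5106282    0.80891993  11.02360108] 0.027499824918809156
0.13928254405506488
```

Run:
```python
from h import *
go([.46,.12,.30],np.radians(-7.0))
```

```text
yaw -7 shift [-0.6673 -0.6278 -1.1377] turn [-0.0016 -0.0003  0.0061]
yaw 173 shift [-0.6673 -0.6278 -1.1377] turn [1.9983e+00 9.6000e-03 5.0000e-04]
yaw -187 shift [-0.6673 -0.6278 -1.1377] turn [1.9983e+00 9.6000e-03 5.0000e-04]
```

Call:
{"op": "carry_out", "data": {"motion": [0,-0.008,0,0,0,0,0,0,-0.008,0,0,0,0,0.7,0,-0.008,0,0,0,0,0.7,0,-0.008,0,0,0,0,0.7,0,-0.008,0,0,0,0,0.7,-0.15,-0.008,0,0,0,0,0.7,-0.3,-0.008,0,0,0,0,0.7]}}

```text
time_s: 11.98
eef_pos: [0.6049, -0.242, 0.1874]
tcp_rot: [-1.94, 1.569, 2.647]
force: [0.7, 0.1, 0.6]
finger_gap: 0.0659
```

Call:
{"op": "carry_out", "data": {"motion": [-0.37,-0.63,-1,0,0,0,0.85,-0.37,-0.63,-1,0,0,0,0.85,-0.37,-0.63,-1,0,0,0,0.85,-0.37,-0.63,-1,0,0,0,0.85,-0.37,-0.63,-1,0,0,0,0.85,-0.37,-0.63,-1,0,0,0,0.85,-0.37,-0.63,-1,0,0,0,0.85,-0.37,-0.63,-1,0,0,0,0.85]}}

```text
time_s: 12.98
eef_pos: [0.4553, 0.0787, 0.298]
tcp_rot: [0.663, 1.57, -1.033]
force: [-0.3, -0.6, -1.0]
finger_gap: 0.0801
```

Run:
```python
from h import *
o=arm.get_obs();print(o['time_s'],o['eef_pos'],o['joints'].round(3))
import pickle;pickle.dump(arm.camera_info('wrist'),open('w4.pkl','wb'))
cv2.imwrite('pics/w4.png',arm.capture('wrist')[:,:,::-1])
cv2.imwrite('pics/top4.png',arm.capture('top')[:,:,::-1])
```

```text
12.975 [0.4552848  0.07874142 0.29801902] [ 2.100e-02  6.100e-02  1.550e+00 -1.000e-03  1.531e+00  1.460e-01]
```

View pics/w4.png

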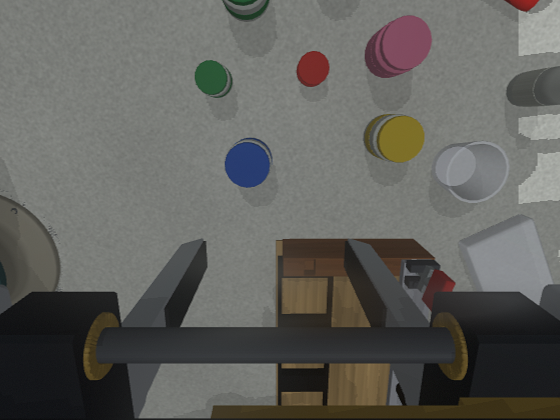

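View pics/top4.png

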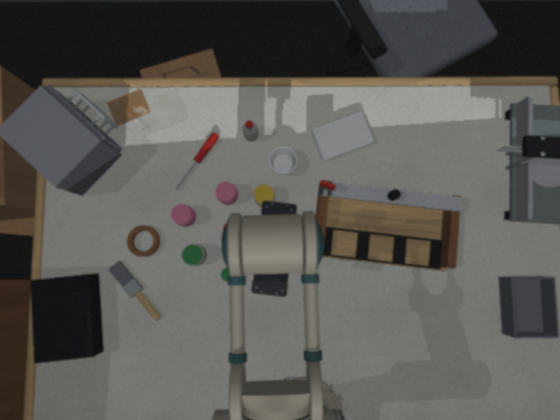

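Run:
```python
from h import *
import pickle
w=cv2.imread('pics/w4.png')[:,:,::-1]
crop(w,200,100,520,215,2.4,'w4a.png')
W=pickle.load(open('w4.pkl','rb'))
for z in(.065,.071):print(proj(W,[.422,.099,z]),proj(W,[.6113,.1067,z]),atz(W,(248,163),z).round(4),atz(W,(401,139),z).round(4))
```

```text
[246.27592121 167.42276945] [399.24169739 141.8587249 ] [0.4249 0.1042 0.065 ] [0.6135 0.1099 0.065 ]
[245.87062164 168.15108032] [401.04620767 142.23113785] [0.4255 0.1049 0.071 ] [0.6113 0.1105 0.071 ]
```

View pics/w4a.png

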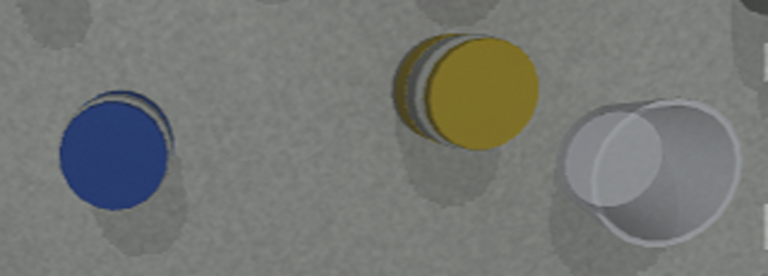

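Run:
```python
from h import *
o=arm.get_obs();print(o['eef_pos'])
go([.4235,.102,.18],np.radians(-7.0))
```

```text
[0.45544127 0.07796386 0.29739531]
yaw -7 shift [ 0.3914 -0.1153 -0.0664] turn [-0.0028  0.0005  0.0006]
yaw 173 shift [ 0.3914 -0.1153 -0.0664] turn [ 1.9972e+00  1.0000e-03 -9.0000e-04]
yaw -187 shift [ 0.3914 -0.1153 -0.0664] turn [ 1.9972e+00  1.0000e-03 -9.0000e-04]
```

Call:
{"op": "carry_out", "data": {"motion": [0.391,-0.115,-0.066,0,0,0,0.9,0.391,-0.115,-0.066,0,0,0,0.9,0.391,-0.115,-0.066,0,0,0,0.9,0.391,-0.115,-0.066,0,0,0,0.9,0.391,-0.115,-0.066,0,0,0,0.9]}}

```text
time_s: 13.7
eef_pos: [0.4274, 0.1026, 0.1839]
tcp_rot: [1.73, 1.564, 0.032]
force: [-0.7, 0.5, -0.4]
finger_gap: 0.0846
```

Run:
```python
from h import *
o=arm.get_obs();print(o['time_s'],o['eef_pos'],o['joints'].round(3))
import pickle;pickle.dump(arm.camera_info('wrist'),open('w5.pkl','wb'))
im=arm.capture('wrist');crop(im,130,100,420,300,2.6,'w5.png')
W=arm.camera_info('wrist')
for z in(.063,.071):
  for p in([.4235,.102],[.4235,.132],[.4235,.074],[.4515,.102],[.3955,.102]): print(z,p,(proj(W,p+[z])-[130,100])*2.6)
```

```text
13.7 [0.42735911 0.10257714 0.18386274] [ 0.077  0.081  1.811 -0.     1.242  0.204]
0.063 [0.4235, 0.102] [366.15568203 270.19601094]
0.063 [0.4235, 0.132] [355.00418091 187.53125154]
0.063 [0.4235, 0.074] [376.06496253 343.65233577]
0.063 [0.4515, 0.102] [444.04427083 260.4833247 ]
0.063 [0.3955, 0.102] [288.64639102 279.86139884]
0.071 [0.4235, 0.102] [366.02037112 275.99425601]
0.071 [0.4235, 0.132] [354.57197603 191.3103889 ]
0.071 [0.4235, 0.074] [376.18066755 351.15004742]
0.071 [0.4515, 0.102] [445.90874487 266.04670617]
0.071 [0.3955, 0.102] [286.53097389 285.89212604]
```

View pics/w5.png

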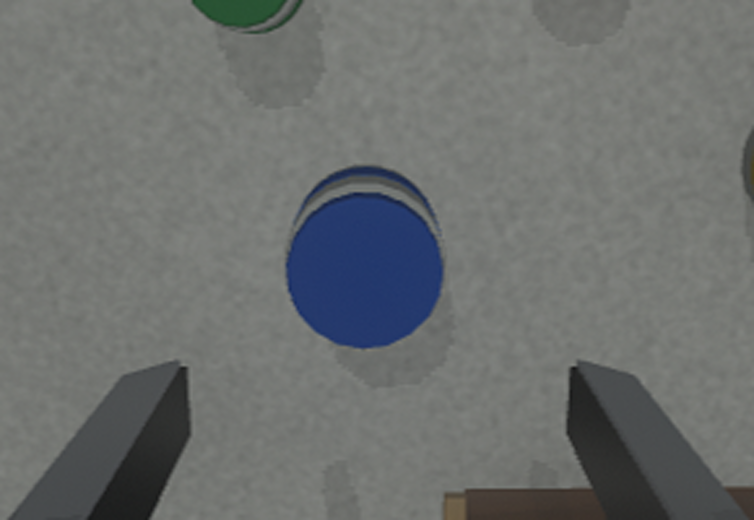

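Run:
```python
from h import *
o=arm.get_obs();print(o['time_s'],o['eef_pos'])
go([.4232,.1028,.020],np.radians(-7.0))
```

```text
13.75 [0.42676356 0.10265462 0.18356926]
yaw -7 shift [ 0.5451 -0.0153  0.0016] turn [-0.0025 -0.0006 -0.004 ]
yaw 173 shift [ 0.5451 -0.0153  0.0016] turn [ 1.9975e+00 -6.3000e-03  1.0000e-03]
yaw -187 shift [ 0.5451 -0.0153  0.0016] turn [ 1.9975e+00 -6.3000e-03  1.0000e-03]
```

Call:
{"op": "carry_out", "data": {"motion": [0.2,-0.008,0.002,0,0,0,0.9,0.4,-0.008,0.002,0,0,0,0.9,0.54,-0.008,0.002,0,0,0,0.9,0.54,-0.008,0.002,0,0,0,0.9,0.54,-0.008,0.002,0,0,0,0.9]}}

```text
time_s: 14.38
eef_pos: [0.4235, 0.1028, 0.0207]
tcp_rot: [1.747, 1.567, 0.051]
force: [0.3, 0.7, 0.5]
finger_gap: 0.0845
```

Run:
```python
from h import *
o=arm.get_obs();print(o['time_s'],o['eef_pos'])
go([.4232,.1028,.020],np.radians(-7.0))
```

```text
14.375 [0.4235125  0.10278562 0.02068425]
yaw -7 shift [ 0.0023 -0.001   0.0001] turn [-0.002  -0.0005 -0.0026]
yaw 173 shift [ 0.0023 -0.001   0.0001] turn [ 1.998e+00 -4.100e-03  7.000e-04]
yaw -187 shift [ 0.0023 -0.001   0.0001] turn [ 1.998e+00 -4.100e-03  7.000e-04]
```

Call:
{"op": "carry_out", "data": {"motion": [0,0,0,0,0,0,0.3,0,0,0,0,0,0,0.3,0,0,0,0,0,0,0.3,0,0,0,0,0,0,0.3,0,0,0,0,0,0,0.3,-0.1,0,0,0,0,0,0.3,-0.25,0,0,0,0,0,0.3,-0.4,0,0,0,0,0,0.3,-0.4,0,0,0,0,0,0.3]}}

```text
time_s: 15.5
eef_pos: [0.4232, 0.1029, 0.1417]
tcp_rot: [1.77, 1.564, 0.074]
force: [-0.0, 0.6, -2.8]
finger_gap: 0.0596
```

Run:
```python
from h import *
o=arm.get_obs();print(o['time_s'],o['eef_pos'],o['force'])
im=arm.capture('side');crop(im,200,90,420,340,2.4,'s6.png')
go([.4515,-.329,.14],np.radians(-7.0))
```

```text
15.5 [0.42317356 0.10294331 0.1416811 ] [-0.02184889  0.57289205 -2.7940165 ]
yaw -7 shift [-1.3000e-03  2.7950e-01  1.4154e+00] turn [-0.0018 -0.0003 -0.0015]
yaw 173 shift [-1.3000e-03  2.7950e-01  1.4154e+00] turn [ 1.9982e+00 -2.4000e-03  4.0000e-04]
yaw -187 shift [-1.3000e-03  2.7950e-01  1.4154e+00] turn [ 1.9982e+00 -2.4000e-03  4.0000e-04]
```

View pics/s6.png

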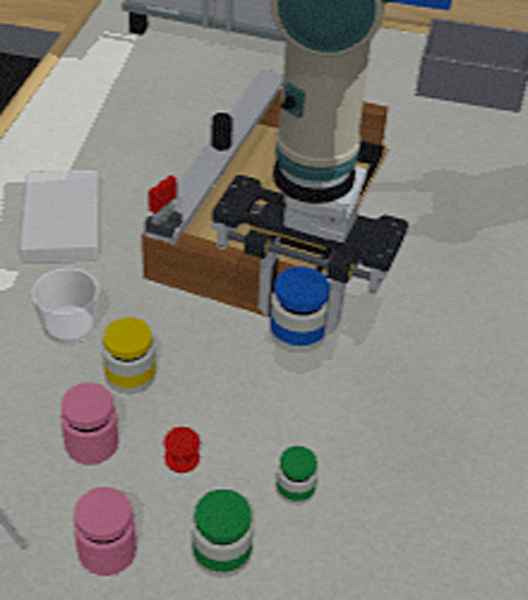

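Call:
{"op": "carry_out", "data": {"motion": [-0.04,0.2,0.9,0,0,0,0.3,-0.04,0.2,0.9,0,0,0,0.3,-0.04,0.2,0.9,0,0,0,0.3,-0.04,0.2,0.9,0,0,0,0.3,-0.04,0.2,0.9,0,0,0,0.3,-0.04,0.2,0.9,0,0,0,0.3,-0.04,0.2,0.9,0,0,0,0.3]}}

```text
time_s: 16.42
eef_pos: [0.4453, -0.1711, 0.1492]
tcp_rot: [-2.108, 1.566, 2.479]
force: [-0.5, -0.5, -1.5]
finger_gap: 0.0597
```

Run:
```python
from h import *
o=arm.get_obs();print(o['time_s'],o['eef_pos'],o['force'],o['joints'].round(2))
go([.4514,-.3289,.14],np.radians(-7.0))
```

```text
16.425 [ 0.44527087 -0.1711296   0.14922472] [-0.52821818 -0.50906121 -1.45925596] [-0.51  0.17  1.79  0.    1.18 -0.39]
yaw -7 shift [0.0293 0.086  0.5193] turn [-0.0019 -0.0014  0.0024]
yaw 173 shift [0.0293 0.086  0.5193] turn [1.9981 0.0038 0.0022]
yaw -187 shift [0.0293 0.086  0.5193] turn [1.9981 0.0038 0.0022]
```

Call:
{"op": "carry_out", "data": {"motion": [0.03,0.084,0.52,0,0,0,0.3,0.03,0.084,0.52,0,0,0,0.3,0.03,0.084,0.52,0,0,0,0.3,0.03,0.084,0.52,0,0,0,0.3,0.03,0.084,0.52,0,0,0,0.3,0.03,0.084,0.52,0,0,0,0.3,0.03,0.084,0.52,0,0,0,0.3]}}

```text
time_s: 17.3
eef_pos: [0.4524, -0.3293, 0.1422]
tcp_rot: [1.677, 1.571, -0.017]
force: [0.3, 0.6, -1.6]
finger_gap: 0.0596
```

Run:
```python
from h import *
o=arm.get_obs();print(o['time_s'],o['eef_pos'],o['force'],o['joints'].round(2))
go([.4514,-.3289,.06],np.radians(-7.0))
cv2.imwrite('pics/w7.png',arm.capture('wrist')[:,:,::-1])
W=arm.camera_info('wrist')
ex=np.array([.9925,-.1224,0]);ey=np.array([.1224,.9925,0])
for c in([.4514,-.3289,.006],[.4643,-.2247,.006],[.4772,-.1205,.006]):
  print([proj(W,np.array(c)+a*.036*ex+b*.036*ey).round() for a,b in((1,1),(1,-1),(-1,-1),(-1,1))])
```

```text
17.3 [ 0.45235013 -0.32929951  0.14216302] [ 0.26102157  0.64762348 -1.60244206] [-0.75  0.3   1.64  0.    1.21 -0.63]
yaw -7 shift [ 0.2739 -0.0034 -0.0009] turn [-0.0009 -0.     -0.0001]
yaw 173 shift [ 0.2739 -0.0034 -0.0009] turn [ 1.9991e+00 -2.0000e-04  0.0000e+00]
yaw -187 shift [ 0.2739 -0.0034 -0.0009] turn [ 1.9991e+00 -2.0000e-04  0.0000e+00]
[array([312., 161.]), array([310., 233.]), array([238., 233.]), array([236., 161.])]
[array([315.,  39.]), array([313., 125.]), array([235., 125.]), array([232.,  39.])]
[array([ 320., -109.]), array([317.,  -5.]), array([230.,  -4.]), array([ 227., -109.])]
```

View pics/w7.png

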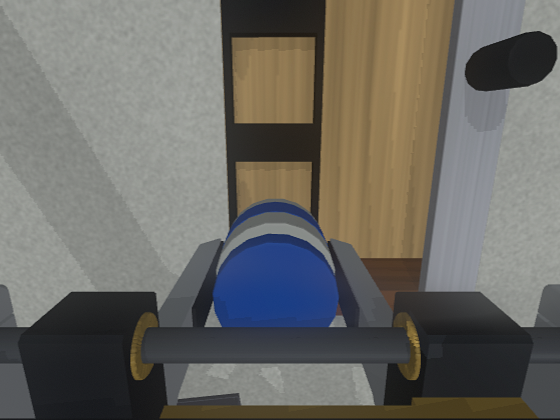

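Call:
{"op": "carry_out", "data": {"motion": [0.15,-0.003,-0.001,0,0,0,0.3,0.28,-0.003,-0.001,0,0,0,0.3,0.33,-0.003,-0.001,0,0,0,0.3,0.35,-0.003,-0.001,0,0,0,0.3,0.365,-0.003,-0.001,0,0,0,0.3,0.375,-0.003,-0.001,0,0,0,0.3,0.382,-0.003,-0.001,0,0,0,0.3,0.382,-0.003,-0.001,0,0,0,0.3]}}

```text
time_s: 18.35
eef_pos: [0.4515, -0.3303, 0.0275]
tcp_rot: [0.874, 1.57, -0.821]
force: [0.5, 0.2, -0.4]
finger_gap: 0.0595
```

Call:
{"op": "carry_out", "data": {"motion": [0.002,0,0,0,0,0,0.3,0.002,0,0,0,0,0,0.85,0.002,0,0,0,0,0,0.85,0.002,0,0,0,0,0,0.85,-0.1,0,0,0,0,0,0.85,-0.25,0,0,0,0,0,0.85,-0.38,0,0,0,0,0,0,-0.38,0,0,0,0,0,0,-0.38,0,0,0,0,0,0,-0.38,0,0,0,0,0,0,-0.38,0,0,0,0,0,0,-0.38,0,0,0,0,0,0]}}

```text
time_s: 19.85
eef_pos: [0.4511, -0.33, 0.1405]
tcp_rot: [-2.182, 1.569, 2.405]
force: [0.4, 0.3, 0.3]
finger_gap: 0.0233
```

Run:
```python
from h import *
o=arm.get_obs();print(o['time_s'],o['eef_pos'],o['force'],o['finger_gap'])
cv2.imwrite('pics/w8.png',arm.capture('wrist')[:,:,::-1])
s=arm.capture('side');crop(s,210,100,420,340,2.5,'s8.png')
W=arm.camera_info('wrist')
print(proj(W,[.4515,-.3303,.069]),proj(W,[.4515,-.3303,.077]))
```

```text
19.85 [ 0.45112217 -0.32996491  0.14053754] [0.35022515 0.25578042 0.3185602 ] 0.02325855480261201
[275.40504497 218.33227874] [275.4111775  221.42113566]
```

View pics/w8.png

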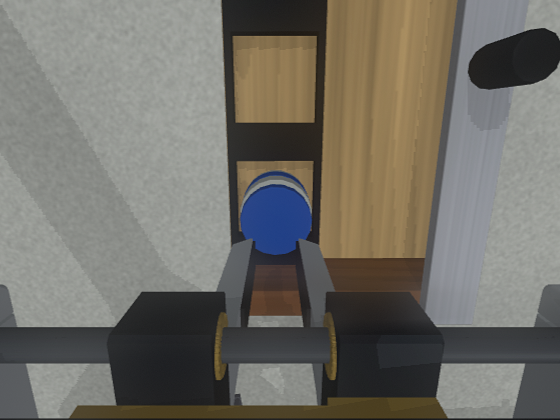

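View pics/s8.png

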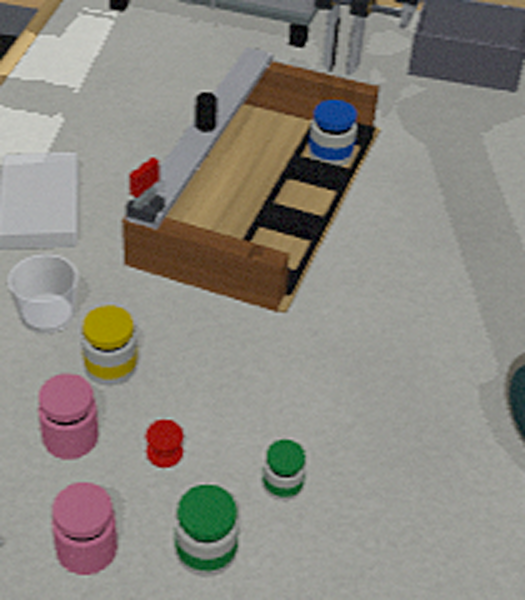

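Call:
{"op": "carry_out", "data": {"motion": [0.1,0,0,0,0,0,0,0.18,0,0,0,0,0,0,0.18,0,0,0,0,0,0,0.2,0,0,0,0,0,0,0.21,0,0,0,0,0,0,0.22,0,0,0,0,0,0,0.228,0,0,0,0,0,0,0.235,0,0,0,0,0,0,0.24,0,0,0,0,0,0,0.24,0,0,0,0,0,0]}}

```text
time_s: 21.2
eef_pos: [0.4518, -0.3306, 0.0708]
tcp_rot: [0.899, 1.569, -0.796]
force: [-0.5, 0.9, 6.7]
finger_gap: 0.0005
```

Call:
{"op": "carry_out", "data": {"motion": [0.005,0,0,0,0,0,0,0.01,0,0,0,0,0,0,0.015,0,0,0,0,0,0,0.015,0,0,0,0,0,0]}}

```text
time_s: 21.7
eef_pos: [0.4518, -0.3307, 0.069]
tcp_rot: [0.875, 1.568, -0.821]
force: [-4.1, 3.6, 22.6]
finger_gap: 0.0007
```

Run:
```python
from h import *
go([.612,.107,.20],np.radians(-7.0))
```

```text
yaw -7 shift [-0.4389  0.349  -1.5131] turn [-0.0017  0.0013 -0.0016]
yaw 173 shift [-0.4389  0.349  -1.5131] turn [ 1.9983 -0.0025 -0.0021]
yaw -187 shift [-0.4389  0.349  -1.5131] turn [ 1.9983 -0.0025 -0.0021]
```

Call:
{"op": "carry_out", "data": {"motion": [-0.2,0,0,0,0,0,0,-0.4,0,0,0,0,0,0,-0.44,0.2,-0.8,0,0,0,0.9,-0.44,0.2,-0.8,0,0,0,0.9,-0.44,0.2,-0.8,0,0,0,0.9,-0.44,0.2,-0.8,0,0,0,0.9,-0.44,0.349,-1,0,0,0,0.9,-0.44,0.349,-1,0,0,0,0.9]}}

```text
time_s: 22.7
eef_pos: [0.5947, -0.0426, 0.1968]
tcp_rot: [2.009, 1.569, 0.317]
force: [-0.1, 0.3, -0.4]
finger_gap: 0.0572
```

Call:
{"op": "carry_out", "data": {"motion": [0,0,-0.51,0,0,0,0.9,0,0,-0.51,0,0,0,0.9,0,0,-0.51,0,0,0,0.9,0,0,-0.51,0,0,0,0.9,0,0,-0.51,0,0,0,0.9,0,0,-0.51,0,0,0,0.9]}}

```text
time_s: 23.45
eef_pos: [0.6117, 0.1044, 0.1968]
tcp_rot: [-0.028, 1.57, -1.726]
force: [-0.6, -0.1, -0.2]
finger_gap: 0.0845
```

Run:
```python
from h import *
o=arm.get_obs();print(o['time_s'],o['eef_pos'],o['finger_gap'],o['joints'].round(2))
W=arm.camera_info('wrist');cv2.imwrite('pics/w9.png',arm.capture('wrist')[:,:,::-1])
for z in(.063,.071):
  for p in([.612,.107],[.612,.135],[.612,.079],[.640,.107],[.584,.107]): print(z,p,proj(W,p+[z]).round(1))
```

```text
23.45 [0.61165871 0.10441538 0.1968232 ] 0.08447096178799159 [ 0.06  0.35  1.42 -0.    1.37  0.18]
0.063 [0.612, 0.107] [275.1 196.5]
0.063 [0.612, 0.135] [271.3 167.9]
0.063 [0.612, 0.079] [278.7 223.9]
0.063 [0.64, 0.107] [303.9 192.9]
0.063 [0.584, 0.107] [246.4 200.1]
0.071 [0.612, 0.107] [275.1 198.5]
0.071 [0.612, 0.135] [271.2 169.2]
0.071 [0.612, 0.079] [278.8 226.5]
0.071 [0.64, 0.107] [304.7 194.8]
0.071 [0.584, 0.107] [245.6 202.2]
```

View pics/w9.png

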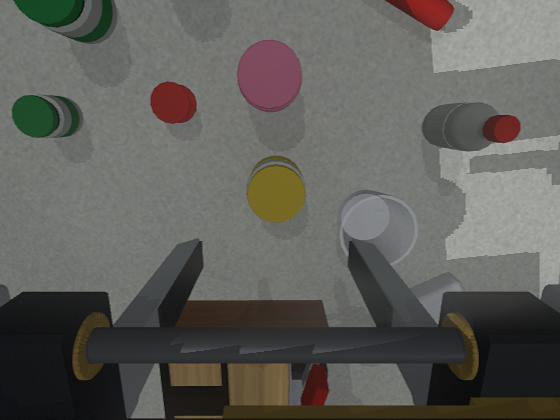

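Run:
```python
from h import *
o=arm.get_obs();print(o['time_s'],o['eef_pos'],o['joints'].round(2))
W=arm.camera_info('wrist');im=arm.capture('wrist');crop(im,210,140,430,280,3.4,'w10.png')
print(atz(W,(276.5,193.5),.067),atz(W,(379,228),.06),atz(W,(366,217),.003))
T=arm.camera_info('top');t=arm.capture('top');crop(t,160,150,300,290,5,'t10.png')
print(atz(T,(264.2,194.2),.067))
```

```text
23.5 [0.61171287 0.10454971 0.19686194] [ 0.06  0.35  1.42 -0.    1.37  0.18]
[0.61391884 0.11086534 0.067     ] [0.71092473 0.06116222 0.06      ] [0.71262322 0.05499557 0.003     ]
[0.61141073 0.10675002 0.067     ]
```

View pics/w10.png

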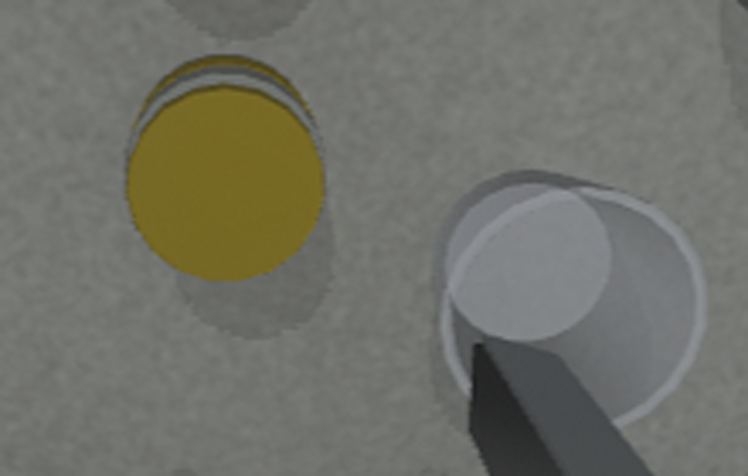

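View pics/t10.png

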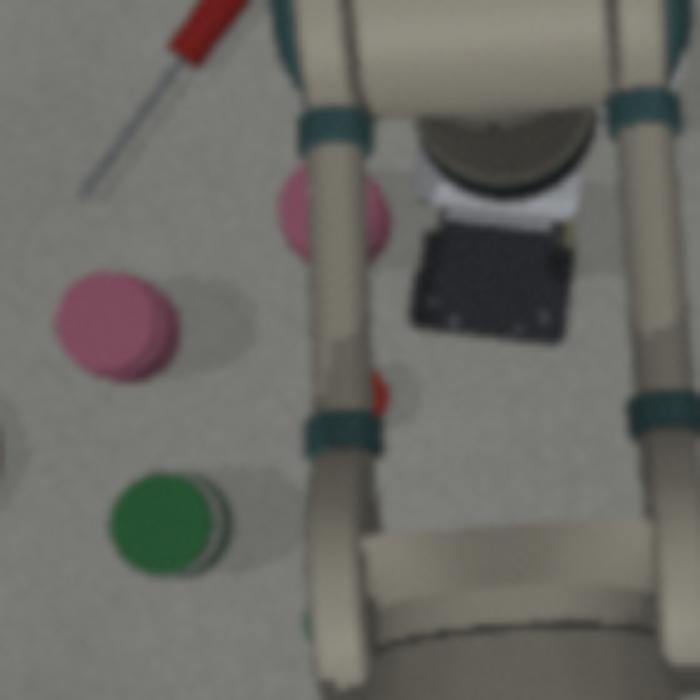

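Run:
```python
from h import *
go([.6136,.1095,.0205],np.radians(-7.0))
```

```text
yaw -7 shift [ 0.5878  0.0041 -0.0158] turn [-0.0029  0.0002 -0.0001]
yaw 173 shift [ 0.5878  0.0041 -0.0158] turn [ 1.9971e+00 -1.0000e-04 -3.0000e-04]
yaw -187 shift [ 0.5878  0.0041 -0.0158] turn [ 1.9971e+00 -1.0000e-04 -3.0000e-04]
```

Call:
{"op": "carry_out", "data": {"motion": [0.2,0.004,-0.014,0,0,0,0.9,0.4,0.004,-0.014,0,0,0,0.9,0.585,0.004,-0.014,0,0,0,0.9,0.585,0.004,-0.014,0,0,0,0.9,0.585,0.004,-0.014,0,0,0,0.9]}}

```text
time_s: 24.22
eef_pos: [0.6152, 0.11, 0.0231]
tcp_rot: [1.737, 1.568, 0.041]
force: [0.7, 0.1, 0.8]
finger_gap: 0.0844
```

Call:
{"op": "carry_out", "data": {"motion": [0.004,-0.004,0,0,0,0,0.9,0.004,-0.004,0,0,0,0,0.3,0.004,-0.004,0,0,0,0,0.3,0.004,-0.004,0,0,0,0,0.3,0.004,-0.004,0,0,0,0,0.3,0.004,-0.004,0,0,0,0,0.3]}}

```text
time_s: 24.98
eef_pos: [0.6127, 0.1104, 0.0206]
tcp_rot: [1.672, 1.57, -0.024]
force: [-0.2, -0.5, 5.7]
finger_gap: 0.0594
```

Call:
{"op": "carry_out", "data": {"motion": [-0.1,0,0,0,0,0,0.3,-0.25,0,0,0,0,0,0.3,-0.45,0,0,0,0,0,0.3,-0.45,0,0,0,0,0,0.3,-0.45,0,0,0,0,0,0.3]}}

```text
time_s: 25.6
eef_pos: [0.6113, 0.1103, 0.1538]
tcp_rot: [-1.321, 1.569, -3.017]
force: [-0.4, 0.4, -1.8]
finger_gap: 0.0594
```

Run:
```python
from h import *
o=arm.get_obs();print(o['time_s'],o['eef_pos'],o['joints'].round(2))
im=arm.capture('side');crop(im,200,90,420,340,2.4,'s11.png')
go([.4643,-.2242,.155],np.radians(-7.0))
```

```text
25.6 [0.61125129 0.11027026 0.15384898] [ 0.07  0.38  1.48 -0.    1.28  0.19]
yaw -7 shift [-0.0045 -0.3451  1.167 ] turn [-0.0019  0.0006  0.0026]
yaw 173 shift [-0.0045 -0.3451  1.167 ] turn [ 1.9981e+00  4.1000e-03 -9.0000e-04]
yaw -187 shift [-0.0045 -0.3451  1.167 ] turn [ 1.9981e+00  4.1000e-03 -9.0000e-04]
```

View pics/s11.png

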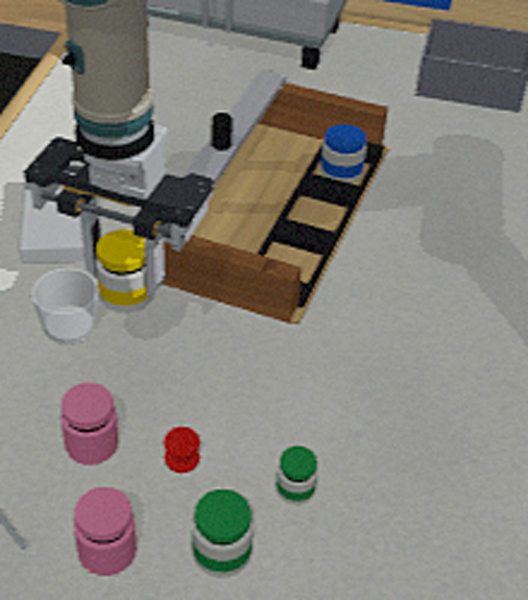

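Call:
{"op": "carry_out", "data": {"motion": [-0.1,-0.2,0,0,0,0,0.3,-0.2,-0.3,0.15,0,0,0,0.3,-0.2,-0.345,0.4,0,0,0,0.3,-0.2,-0.345,0.6,0,0,0,0.3,-0.2,-0.345,0.8,0,0,0,0.3,-0.2,-0.345,0.97,0,0,0,0.3,-0.2,-0.345,0.97,0,0,0,0.3,-0.2,-0.345,0.97,0,0,0,0.3]}}

```text
time_s: 26.65
eef_pos: [0.4723, -0.1646, 0.2133]
tcp_rot: [-2.131, 1.566, 2.455]
force: [0.7, 0.0, -0.7]
finger_gap: 0.0596
```

Run:
```python
from h import *
o=arm.get_obs();print(o['time_s'],o['eef_pos'],o['joints'].round(2))
go([.4643,-.2242,.14],np.radians(-7.0))
```

```text
26.65 [ 0.47228955 -0.16464363  0.21325872] [-0.48  0.16  1.64  0.    1.35 -0.35]
yaw -7 shift [ 0.2437 -0.0005  0.2009] turn [-0.0026 -0.0015  0.0023]
yaw 173 shift [ 0.2437 -0.0005  0.2009] turn [1.9974 0.0037 0.0023]
yaw -187 shift [ 0.2437 -0.0005  0.2009] turn [1.9974 0.0037 0.0023]
```

Call:
{"op": "carry_out", "data": {"motion": [0.1,0,0.2,0,0,0,0.3,0.244,0,0.2,0,0,0,0.3,0.244,0,0.2,0,0,0,0.3,0.244,0,0.2,0,0,0,0.3,0.244,0,0.2,0,0,0,0.3,0.244,0,0.2,0,0,0,0.3]}}

```text
time_s: 27.4
eef_pos: [0.4667, -0.2248, 0.1433]
tcp_rot: [1.118, 1.568, -0.577]
force: [-0.1, 0.6, -1.0]
finger_gap: 0.0596
```

Run:
```python
from h import *
o=arm.get_obs();print(o['time_s'],o['eef_pos'],o['joints'].round(2))
go([.4643,-.2245,.0275],np.radians(-7.0))
```

```text
27.4 [ 0.46672738 -0.22482245  0.14331044] [-0.58  0.23  1.73  0.    1.18 -0.46]
yaw -7 shift [ 0.386  -0.0091 -0.0005] turn [-0.0012  0.0008 -0.0016]
yaw 173 shift [ 0.386  -0.0091 -0.0005] turn [ 1.9988e+00 -2.5000e-03 -1.2000e-03]
yaw -187 shift [ 0.386  -0.0091 -0.0005] turn [ 1.9988e+00 -2.5000e-03 -1.2000e-03]
```

Call:
{"op": "carry_out", "data": {"motion": [0.15,-0.006,0,0,0,0,0.3,0.28,-0.006,0,0,0,0,0.3,0.33,-0.006,0,0,0,0,0.3,0.35,-0.006,0,0,0,0,0.3,0.365,-0.006,0,0,0,0,0.3,0.375,-0.006,0,0,0,0,0.3,0.38,-0.006,0,0,0,0,0.3,0.38,-0.006,0,0,0,0,0.3]}}

```text
time_s: 28.4
eef_pos: [0.4642, -0.2249, 0.0282]
tcp_rot: [1.058, 1.57, -0.638]
force: [-0.1, -0.2, -1.4]
finger_gap: 0.0596
```

Call:
{"op": "carry_out", "data": {"motion": [0.005,0,0,0,0,0,0.3,0.005,0,0,0,0,0,0.85,0.005,0,0,0,0,0,0.85,0.005,0,0,0,0,0,0.85,-0.1,0,0,0,0,0,0.85,-0.25,0,0,0,0,0,0.85,-0.3,0,0,0,0,0,0,-0.3,0,0,0,0,0,0,-0.3,0,0,0,0,0,0,-0.3,0,0,0,0,0,0,-0.3,0,0,0,0,0,0,-0.3,0,0,0,0,0,0]}}

```text
time_s: 29.9
eef_pos: [0.4638, -0.2247, 0.1174]
tcp_rot: [-1.935, 1.57, 2.653]
force: [0.3, -0.8, -0.2]
finger_gap: 0.0234
```

Run:
```python
from h import *
o=arm.get_obs();print(o['time_s'],o['eef_pos'],o['force'],o['finger_gap'])
cv2.imwrite('pics/w12.png',arm.capture('wrist')[:,:,::-1])
W=arm.camera_info('wrist')
print(proj(W,[.4643,-.2248,.069]),proj(W,[.4643,-.2248,.077]))
```

```text
29.9 [ 0.46383953 -0.22466536  0.11738256] [ 0.25841754 -0.79028258 -0.22637294] 0.02339809117053543
[275.62246579 227.78077799] [275.63643277 231.4868508 ]
```

View pics/w12.png

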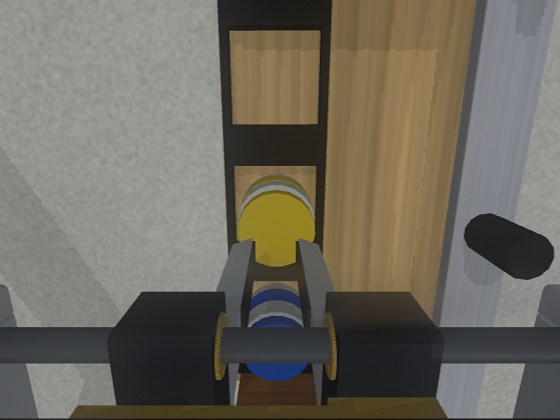

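Call:
{"op": "carry_out", "data": {"motion": [0.03,0,0,0,0,0,0,0.08,0,0,0,0,0,0,0.1,0,0,0,0,0,0,0.12,0,0,0,0,0,0,0.135,0,0,0,0,0,0,0.145,0,0,0,0,0,0,0.155,0,0,0,0,0,0,0.165,0,0,0,0,0,0,0.172,0,0,0,0,0,0,0.172,0,0,0,0,0,0]}}

```text
time_s: 31.2
eef_pos: [0.4641, -0.2248, 0.069]
tcp_rot: [0.956, 1.569, -0.74]
force: [-3.4, 1.4, 18.7]
finger_gap: 0.0002
```

Run:
```python
from h import *
go([.447,.303,.20],np.radians(-7.0))
```

```text
yaw -7 shift [-0.4382 -0.2752 -1.7382] turn [-0.0017  0.0005 -0.0007]
yaw 173 shift [-0.4382 -0.2752 -1.7382] turn [ 1.9983e+00 -1.1000e-03 -8.0000e-04]
yaw -187 shift [-0.4382 -0.2752 -1.7382] turn [ 1.9983e+00 -1.1000e-03 -8.0000e-04]
```

Call:
{"op": "carry_out", "data": {"motion": [-0.2,0,0,0,0,0,0,-0.4,0,0,0,0,0,0.9,-0.438,-0.14,-0.87,0,0,0,0.9,-0.438,-0.14,-0.87,0,0,0,0.9,-0.438,-0.14,-0.87,0,0,0,0.9,-0.438,-0.14,-0.87,0,0,0,0.9,-0.438,-0.14,-0.87,0,0,0,0.9]}}

```text
time_s: 32.08
eef_pos: [0.4544, 0.0425, 0.1981]
tcp_rot: [2.237, 1.57, 0.546]
force: [-0.6, -0.6, 0.3]
finger_gap: 0.0569
```

Call:
{"op": "carry_out", "data": {"motion": [0,-0.135,-0.87,0,0,0,0.9,0,-0.135,-0.87,0,0,0,0.9,0,-0.135,-0.87,0,0,0,0.9,0,-0.135,-0.87,0,0,0,0.9,0,-0.135,-0.87,0,0,0,0.9,0,-0.135,-0.87,0,0,0,0.9,0,-0.135,-0.87,0,0,0,0.9]}}

```text
time_s: 32.95
eef_pos: [0.4476, 0.3016, 0.1975]
tcp_rot: [0.025, 1.569, -1.673]
force: [-0.4, 0.3, 0.8]
finger_gap: 0.0844
```

Run:
```python
from h import *
o=arm.get_obs();print(o['time_s'],o['eef_pos'],o['finger_gap'],o['joints'].round(2))
W=arm.camera_info('wrist');cv2.imwrite('pics/w13.png',arm.capture('wrist')[:,:,::-1])
for z in(.063,.071):
  for p in([.446,.303],[.446,.331],[.446,.275],[.474,.303],[.418,.303]): print(z,p,proj(W,p+[z]).round(1))
```

```text
32.95 [0.44762247 0.30157947 0.197523  ] 0.08444679390471511 [ 0.46  0.23  1.59 -0.    1.32  0.59]
0.063 [0.446, 0.303] [273.2 197.7]
0.063 [0.446, 0.331] [269.4 169.1]
0.063 [0.446, 0.275] [276.8 225. ]
0.063 [0.474, 0.303] [302.  194.1]
0.063 [0.418, 0.303] [244.6 201.2]
0.071 [0.446, 0.303] [273.1 199.7]
0.071 [0.446, 0.331] [269.2 170.5]
0.071 [0.446, 0.275] [276.9 227.6]
0.071 [0.474, 0.303] [302.6 196. ]
0.071 [0.418, 0.303] [243.8 203.3]
```

View pics/w13.png

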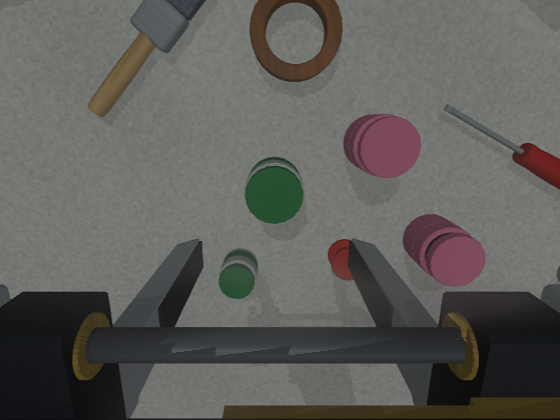

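Run:
```python
from h import *
o=arm.get_obs();print(o['time_s'],o['eef_pos'])
W=arm.camera_info('wrist')
print('spool',atz(W,(346,262),.032),'pink top',atz(W,(388,146),.07),'smallgreen',atz(W,(237,281),.05))
c=np.array([.4472,.3065]);d=np.array([.9925,-.122])
print(c+d*.055,c-d*.055)
go([.4472,.3065,.0205],np.radians(-7.0))
```

```text
33.0 [0.44763195 0.30156463 0.19764633]
spool [0.51645302 0.21143179 0.032     ] pink top [0.55592286 0.33927237 0.07      ] smallgreen [0.39479492 0.21288985 0.05      ]
[0.5017875 0.29979  ] [0.3926125 0.31321  ]
yaw -7 shift [ 0.5905 -0.0036 -0.0167] turn [-0.0032  0.0007 -0.0001]
yaw 173 shift [ 0.5905 -0.0036 -0.0167] turn [ 1.9968e+00 -1.0000e-04 -1.0000e-03]
yaw -187 shift [ 0.5905 -0.0036 -0.0167] turn [ 1.9968e+00 -1.0000e-04 -1.0000e-03]
```

Clear all round. Descend.

Call:
{"op": "carry_out", "data": {"motion": [0.2,-0.003,-0.016,0,0,0,0.9,0.4,-0.003,-0.016,0,0,0,0.9,0.588,-0.003,-0.016,0,0,0,0.9,0.588,-0.003,-0.016,0,0,0,0.9,0.588,-0.003,-0.016,0,0,0,0.9,0.588,-0.003,-0.016,0,0,0,0.9]}}

```text
time_s: 33.75
eef_pos: [0.4493, 0.3091, 0.024]
tcp_rot: [2.145, 1.565, 0.448]
force: [0.7, 0.4, 0.7]
finger_gap: 0.0847
```

Run:
```python
from h import *
o=arm.get_obs();print(o['time_s'],o['eef_pos'])
cv2.imwrite('pics/w14.png',arm.capture('wrist')[:,:,::-1])
W=arm.camera_info('wrist');print(proj(W,[.4472,.3065,.067]))
```

```text
33.75 [0.44925944 0.30905193 0.02395606]
[272.38701049 298.19780617]
```

View pics/w14.png

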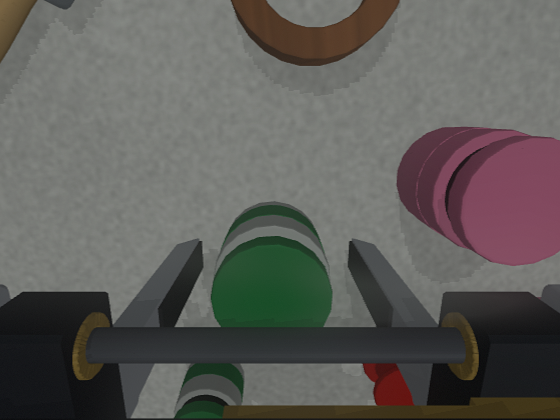

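Call:
{"op": "carry_out", "data": {"motion": [0.004,0,0,0,0,0,0.9,0.004,0,0,0,0,0,0.9,0.004,0,0,0,0,0,0.9]}}

```text
time_s: 34.17
eef_pos: [0.447, 0.3084, 0.0202]
tcp_rot: [1.815, 1.571, 0.119]
force: [-0.3, 0.7, -0.0]
finger_gap: 0.0847
```

Call:
{"op": "carry_out", "data": {"motion": [0,0,0.004,0,0,0,0.9,0,0,0.004,0,0,0,0.3,0,0,0.004,0,0,0,0.3,0,0,0.004,0,0,0,0.3,0,0,0.004,0,0,0,0.3,0,0,0.004,0,0,0,0.3,-0.1,0,0.004,0,0,0,0.3,-0.3,0,0.004,0,0,0,0.3,-0.5,0,0.004,0,0,0,0.3,-0.5,0,0.004,0,0,0,0.3,-0.5,0,0.004,0,0,0,0.3]}}

```text
time_s: 35.55
eef_pos: [0.4459, 0.3067, 0.1692]
tcp_rot: [-0.909, 1.569, -2.605]
force: [-0.8, -0.1, -2.2]
finger_gap: 0.0593
```

Run:
```python
from h import *
o=arm.get_obs();print(o['time_s'],o['eef_pos'],o['force'],o['finger_gap'])
im=arm.capture('side');crop(im,150,90,420,340,2.2,'s15.png')
go([.4772,-.1210,.20],np.radians(-7.0))
```

```text
35.55 [0.44592043 0.30667037 0.16915701] [-0.84963469 -0.08565732 -2.21216815] 0.05932015906286683
yaw -7 shift [-0.1036  0.2826  1.4005] turn [-0.0019  0.0014  0.002 ]
yaw 173 shift [-0.1036  0.2826  1.4005] turn [ 1.9981  0.0031 -0.0022]
yaw -187 shift [-0.1036  0.2826  1.4005] turn [ 1.9981  0.0031 -0.0022]
```

View pics/s15.png

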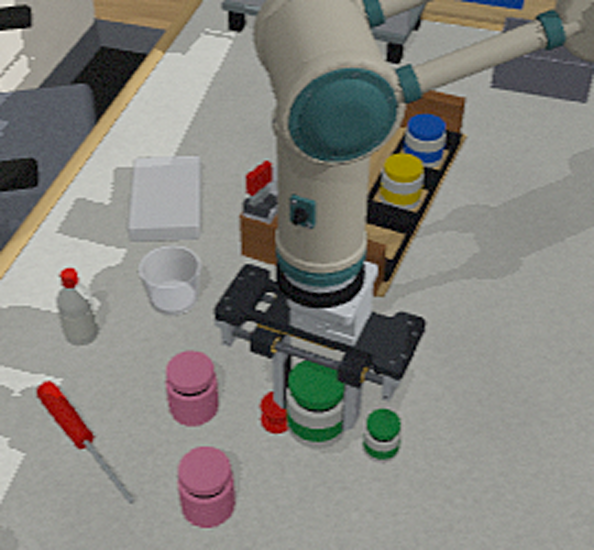

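Call:
{"op": "carry_out", "data": {"motion": [-0.104,0.14,0.7,0,0,0,0.3,-0.104,0.14,0.7,0,0,0,0.3,-0.104,0.14,0.7,0,0,0,0.3,-0.104,0.2,0.97,0,0,0,0.3,-0.104,0.2,0.97,0,0,0,0.3,-0.104,0.2,0.97,0,0,0,0.3,-0.104,0.2,0.97,0,0,0,0.3]}}

```text
time_s: 36.48
eef_pos: [0.469, 0.0115, 0.1996]
tcp_rot: [-1.79, 1.567, 2.797]
force: [-0.2, 0.1, -1.2]
finger_gap: 0.0597
```

Run:
```python
from h import *
o=arm.get_obs();print(o['time_s'],o['eef_pos'],o['force'],o['finger_gap'])
go([.4772,-.1210,.14],np.radians(-7.0))
```

```text
36.475 [0.46896873 0.01145718 0.1996235 ] [-0.23809624  0.09037679 -1.19872241] 0.059661979288629735
yaw -7 shift [0.1981 0.0834 0.4348] turn [-0.0024 -0.0005  0.0024]
yaw 173 shift [0.1981 0.0834 0.4348] turn [1.9976e+00 3.8000e-03 9.0000e-04]
yaw -187 shift [0.1981 0.0834 0.4348] turn [1.9976e+00 3.8000e-03 9.0000e-04]
```

Call:
{"op": "carry_out", "data": {"motion": [0,0.083,0.435,0,0,0,0.3,0,0.083,0.435,0,0,0,0.3,0.1,0.083,0.435,0,0,0,0.3,0.198,0.083,0.435,0,0,0,0.3,0.198,0.083,0.435,0,0,0,0.3,0.198,0.083,0.435,0,0,0,0.3,0.198,0.083,0.435,0,0,0,0.3,0.198,0.083,0.435,0,0,0,0.3]}}

```text
time_s: 37.48
eef_pos: [0.4792, -0.1215, 0.1428]
tcp_rot: [1.288, 1.569, -0.408]
force: [0.5, -0.4, -1.5]
finger_gap: 0.0596
```

Run:
```python
from h import *
o=arm.get_obs();print(o['time_s'],o['eef_pos'],o['force'],o['finger_gap'])
go([.4772,-.1207,.0275],np.radians(-7.0))
```

```text
37.475 [ 0.4791628  -0.121524    0.14284575] [ 0.45973287 -0.3932236  -1.45373997] 0.05964074597037881
yaw -7 shift [ 0.3845 -0.0076 -0.0021] turn [-0.0014  0.0004 -0.0012]
yaw 173 shift [ 0.3845 -0.0076 -0.0021] turn [ 1.9986e+00 -2.0000e-03 -6.0000e-04]
yaw -187 shift [ 0.3845 -0.0076 -0.0021] turn [ 1.9986e+00 -2.0000e-03 -6.0000e-04]
```

Call:
{"op": "carry_out", "data": {"motion": [0.15,-0.006,-0.002,0,0,0,0.3,0.28,-0.006,-0.002,0,0,0,0.3,0.33,-0.006,-0.002,0,0,0,0.3,0.35,-0.006,-0.002,0,0,0,0.3,0.365,-0.006,-0.002,0,0,0,0.3,0.375,-0.006,-0.002,0,0,0,0.3,0.381,-0.006,-0.002,0,0,0,0.3,0.381,-0.006,-0.002,0,0,0,0.3]}}

```text
time_s: 38.48
eef_pos: [0.4769, -0.1209, 0.0278]
tcp_rot: [1.16, 1.57, -0.536]
force: [-0.4, -0.7, -1.1]
finger_gap: 0.0595
```

Call:
{"op": "carry_out", "data": {"motion": [0.004,0,0,0,0,0,0.3,0.004,0,0,0,0,0,0.85,0.004,0,0,0,0,0,0.85,0.004,0,0,0,0,0,0.85,-0.1,0,0,0,0,0,0.85,-0.25,0,0,0,0,0,0.85,-0.3,0,0,0,0,0,0,-0.3,0,0,0,0,0,0,-0.3,0,0,0,0,0,0,-0.3,0,0,0,0,0,0,-0.3,0,0,0,0,0,0,-0.3,0,0,0,0,0,0]}}

```text
time_s: 39.98
eef_pos: [0.4766, -0.1208, 0.1171]
tcp_rot: [-1.763, 1.57, 2.825]
force: [-0.8, -0.1, -0.7]
finger_gap: 0.0234
```

Run:
```python
from h import *
o=arm.get_obs();print(o['time_s'],o['eef_pos'],o['force'],o['finger_gap'])
cv2.imwrite('pics/w16.png',arm.capture('wrist')[:,:,::-1])
```

```text
39.975 [ 0.47661565 -0.12076796  0.11708644] [-0.77882343 -0.08384681 -0.68615328] 0.023353391207532662
```

View pics/w16.png

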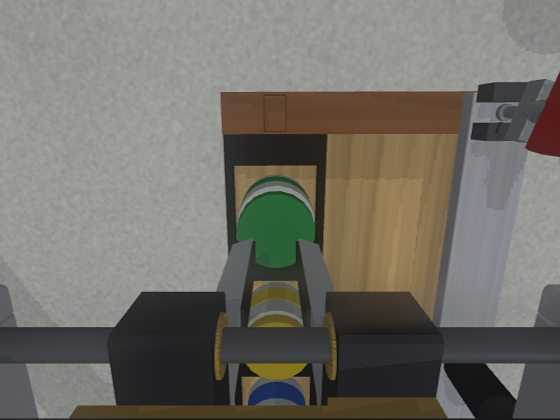

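Green stands in pocket0 (disc around (276,228)). Press.

Call:
{"op": "carry_out", "data": {"motion": [0.03,0,0,0,0,0,0,0.08,0,0,0,0,0,0,0.1,0,0,0,0,0,0,0.12,0,0,0,0,0,0,0.135,0,0,0,0,0,0,0.145,0,0,0,0,0,0,0.155,0,0,0,0,0,0,0.165,0,0,0,0,0,0,0.172,0,0,0,0,0,0,0.172,0,0,0,0,0,0]}}

```text
time_s: 41.28
eef_pos: [0.4769, -0.1209, 0.069]
tcp_rot: [1.146, 1.569, -0.549]
force: [-6.5, 1.7, 21.8]
finger_gap: 0.0006
```

Run:
```python
from h import *
go([.6025,-.2417,.19],np.radians(-7.0))
```

```text
yaw -7 shift [-0.4026  0.4661  0.3477] turn [-0.0017  0.0004 -0.0008]
yaw 173 shift [-0.4026  0.4661  0.3477] turn [ 1.9983e+00 -1.3000e-03 -6.0000e-04]
yaw -187 shift [-0.4026  0.4661  0.3477] turn [ 1.9983e+00 -1.3000e-03 -6.0000e-04]
```

Call:
{"op": "carry_out", "data": {"motion": [-0.2,0,0,0,0,0,0,-0.4,0,0,0,0,0,0.7,-0.4,0.2,0.348,0,0,0,0.7,-0.4,0.3,0.348,0,0,0,0.7,-0.4,0.466,0.348,0,0,0,0.7,-0.4,0.466,0.348,0,0,0,0.7,-0.4,0.466,0.348,0,0,0,0.7,-0.4,0.466,0.348,0,0,0,0.7,-0.4,0.466,0.348,0,0,0,0.7]}}

```text
time_s: 42.4
eef_pos: [0.6016, -0.2413, 0.1868]
tcp_rot: [1.043, 1.57, -0.653]
force: [0.5, 1.0, 0.8]
finger_gap: 0.0659
```

Run:
```python
from h import *
o=arm.get_obs();print(o['time_s'],o['eef_pos'],o['force'],o['finger_gap'])
go([.6025,-.2417,.098],np.radians(-7.0))
im=arm.capture('side');crop(im,230,90,380,240,4,'s17.png')
```

```text
42.4 [ 0.60158207 -0.24128482  0.18682608] [0.46739866 0.99927482 0.79248333] 0.06587824990276991
yaw -7 shift [0.2961 0.003  0.0009] turn [-0.0017  0.0002 -0.0004]
yaw 173 shift [0.2961 0.003  0.0009] turn [ 1.9983e+00 -6.0000e-04 -3.0000e-04]
yaw -187 shift [0.2961 0.003  0.0009] turn [ 1.9983e+00 -6.0000e-04 -3.0000e-04]
```

View pics/s17.png

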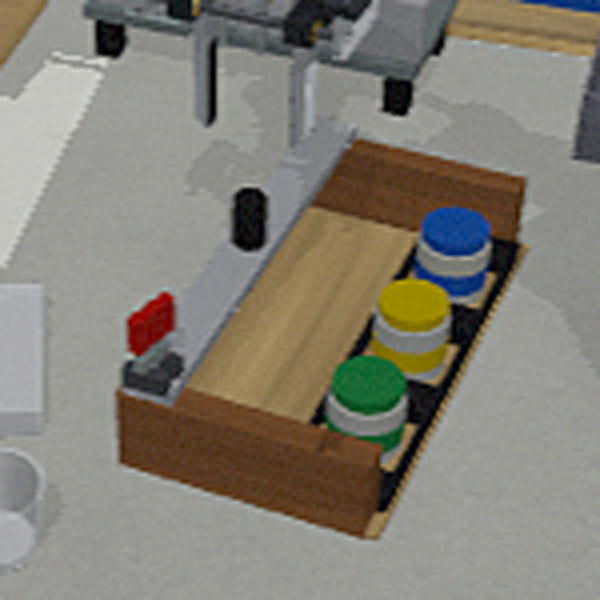

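Call:
{"op": "carry_out", "data": {"motion": [0.15,0.003,0.001,0,0,0,0.7,0.295,0.003,0.001,0,0,0,0.7,0.295,0.003,0.001,0,0,0,0.7,0.295,0.003,0.001,0,0,0,0,0.295,0.003,0.001,0,0,0,0,0.295,0.003,0.001,0,0,0,0,0.295,0.003,0.001,0,0,0,0,0.295,0.003,0.001,0,0,0,0,0.295,0.003,0.001,0,0,0,0,0.295,0.003,0.001,0,0,0,0]}}

```text
time_s: 43.7
eef_pos: [0.6025, -0.2423, 0.0982]
tcp_rot: [-1.254, 1.57, -2.949]
force: [-3.3, 0.4, 5.7]
finger_gap: 0.0275
```

Run:
```python
from h import *
o=arm.get_obs();print(o['time_s'],o['eef_pos'],o['force'],o['finger_gap'])
go([.4643,-.2247,.098],np.radians(-7.03))
```

```text
43.7 [ 0.60246222 -0.24230901  0.0982408 ] [-3.29329185  0.37004568  5.73749159] 0.02750391285159792
yaw -7 shift [ 0.0014 -0.4643 -0.0008] turn [-0.0014  0.0003  0.0008]
yaw 173 shift [ 0.0014 -0.4643 -0.0008] turn [ 1.9986e+00  1.2000e-03 -4.0000e-04]
yaw -187 shift [ 0.0014 -0.4643 -0.0008] turn [ 1.9986e+00  1.2000e-03 -4.0000e-04]
```

Call:
{"op": "carry_out", "data": {"motion": [0,-0.05,0,0,0,0,0,0,-0.1,0,0,0,0,0,0,-0.15,0,0,0,0,0,0,-0.2,0,0,0,0,0,0,-0.25,0,0,0,0,0,0,-0.3,0,0,0,0,0,0,-0.35,0,0,0,0,0,0,-0.4,0,0,0,0,0,0,-0.44,0,0,0,0,0,0,-0.462,0,0,0,0,0,0,-0.47,0,0,0,0,0,0,-0.47,0,0,0,0,0]}}

```text
time_s: 45.2
eef_pos: [0.4635, -0.2252, 0.0982]
tcp_rot: [1.049, 1.568, -0.647]
force: [3.4, -1.0, 7.4]
finger_gap: 0.0274
```

Call:
{"op": "carry_out", "data": {"motion": [0,-0.004,0,0,0,0,0,0,-0.007,0,0,0,0,0,0,-0.007,0,0,0,0,0]}}

```text
time_s: 45.58
eef_pos: [0.4635, -0.2252, 0.0982]
tcp_rot: [1.365, 1.565, -0.332]
force: [7.7, -0.2, 3.8]
finger_gap: 0.0275
```

Call:
{"op": "carry_out", "data": {"motion": [0,0.007,0,0,0,0,0,0,0.007,0,0,0,0,0.6,0,0.007,0,0,0,0,0.6,0,0.007,0,0,0,0,0.6,-0.15,0.007,0,0,0,0,0.6,-0.3,0.007,0,0,0,0,0.6,-0.4,0.007,0,0,0,0,0.6,-0.4,0.007,0,0,0,0,0.6]}}

```text
time_s: 46.58
eef_pos: [0.4643, -0.2253, 0.2193]
tcp_rot: [1.076, 1.566, -0.62]
force: [0.7, -1.2, -0.4]
finger_gap: 0.0564
```

Run:
```python
from h import *
o=arm.get_obs();print(o['time_s'],o['eef_pos'],o['force'],o['finger_gap'])
go([.4865,-.0425,.21],np.radians(-22.3))
```

```text
46.575 [ 0.46434912 -0.22534632  0.21934723] [ 0.69961827 -1.16113079 -0.43629377] 0.05643302972367729
yaw -22 shift [ 0.0298 -0.0029 -0.614 ] turn [ 0.1681  0.001  -0.0027]
yaw 158 shift [ 0.0298 -0.0029 -0.614 ] turn [-1.8319e+00  3.8000e-03  1.5000e-03]
yaw -202 shift [ 0.0298 -0.0029 -0.614 ] turn [-1.8319e+00  3.8000e-03  1.5000e-03]
```

Call:
{"op": "carry_out", "data": {"motion": [0,-0.003,-0.614,0.168,0,0,0.6,0,-0.003,-0.614,0.168,0,0,0.6,0,-0.003,-0.614,0.168,0,0,0.6,0,-0.003,-0.614,0.168,0,0,0.6,0,-0.003,-0.614,0.168,0,0,0.6,0,-0.003,-0.614,0.168,0,0,0.6,0,-0.003,-0.614,0.168,0,0,0.6]}}

```text
time_s: 47.45
eef_pos: [0.4854, -0.0431, 0.2171]
tcp_rot: [-0.907, 1.57, -2.869]
force: [-0.3, -0.2, 0.3]
finger_gap: 0.0564
```

Run:
```python
from h import *
o=arm.get_obs();print(o['time_s'],o['eef_pos'],o['finger_gap'])
go([.4865,-.0425,.127],np.radians(-22.3))
cv2.imwrite('pics/w18.png',arm.capture('wrist')[:,:,::-1])
im=arm.capture('side');crop(im,230,90,380,240,4,'s18.png')
W=arm.camera_info('wrist');print(proj(W,[.4865,-.0428,.1505]))
```

```text
47.45 [ 0.48535257 -0.04313879  0.21710196] 0.056378108674594335
yaw -22 shift [ 0.3003  0.0029 -0.0035] turn [-0.0014  0.0003  0.0003]
yaw 158 shift [ 0.3003  0.0029 -0.0035] turn [ 1.9986e+00  5.0000e-04 -4.0000e-04]
yaw -202 shift [ 0.3003  0.0029 -0.0035] turn [ 1.9986e+00  5.0000e-04 -4.0000e-04]
[276.42481398 219.4908054 ]
```

View pics/w18.png

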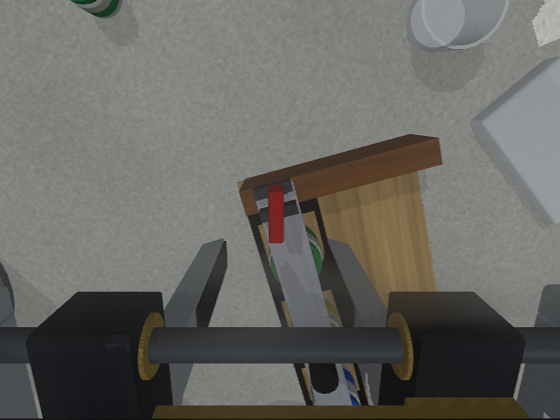

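View pics/s18.png

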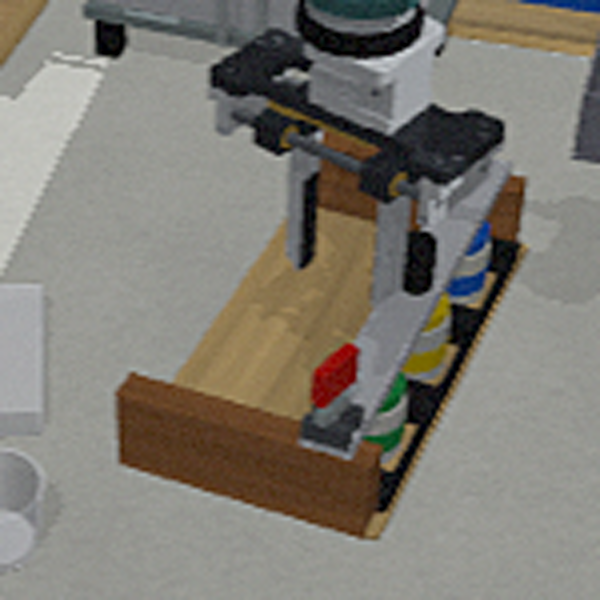

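Call:
{"op": "carry_out", "data": {"motion": [0.12,0.002,-0.002,0,0,0,0.6,0.24,0.002,-0.002,0,0,0,0.6,0.3,0.002,-0.002,0,0,0,0.6,0.3,0.002,-0.002,0,0,0,0.6,0.3,0.002,-0.002,0,0,0,0,0.3,0.002,-0.002,0,0,0,0,0.3,0.002,-0.002,0,0,0,0,0.3,0.002,-0.002,0,0,0,0,0.3,0.002,-0.002,0,0,0,0,0.3,0.002,-0.002,0,0,0,0,0.3,0.002,-0.002,0,0,0,0,0.3,0.002,-0.002,0,0,0,0]}}

```text
time_s: 49.05
eef_pos: [0.4864, -0.0414, 0.1276]
tcp_rot: [1.888, 1.57, -0.072]
force: [-1.3, 1.0, 3.0]
finger_gap: 0.0118
```

Run:
```python
from h import *
o=arm.get_obs();print(o['time_s'],o['eef_pos'],o['force'],o['finger_gap'],rot().round(3))
```

```text
49.05 [ 0.486417   -0.04142179  0.12763333] [-1.31680895  1.02676611  3.01042409] 0.011816040856079475 [[ 0.     0.925 -0.379]
 [-0.    -0.379 -0.925]
 [-1.     0.    -0.   ]]
```

Call:
{"op": "carry_out", "data": {"motion": [-0.01,0,0,0,0,0,0,-0.02,0,0,0,0,0,0,-0.024,0,0,0,0,0,0,-0.024,0,0,0,0,0,0]}}

```text
time_s: 49.55
eef_pos: [0.4863, -0.0415, 0.1344]
tcp_rot: [-1.247, 1.571, 3.076]
force: [3.1, -0.4, -8.4]
finger_gap: 0.0116
```

Call:
{"op": "carry_out", "data": {"motion": [0,0,0,0.11,0,0,0,0,0,0,0.22,0,0,0,0,0,0,0.33,0,0,0,0,0,0,0.44,0,0,0,0,0,0,0.55,0,0,0,0,0,0,0.66,0,0,0,0,0,0,0.77,0,0,0,0,0,0,0.833,0,0,0,0,0,0,0.833,0,0,0,0,0,0,0.833,0,0,0]}}

```text
time_s: 50.8
eef_pos: [0.4868, -0.0422, 0.1347]
tcp_rot: [2.204, 1.569, -1.063]
force: [4.1, -3.4, -8.4]
finger_gap: 0.0117
```

Run:
```python
from h import *
o=arm.get_obs();print(o['time_s'],o['eef_pos'],o['force'],o['finger_gap'],o['wrist_torque'],rot().round(3))
```

```text
50.8 [ 0.4867533  -0.04223725  0.13470656] [ 4.11700959 -3.43045412 -8.37221228] 0.011698141325420214 [-0.68549488 -0.75899873  0.03161066] [[ 0.001 -0.125 -0.992]
 [-0.002 -0.992  0.125]
 [-1.     0.001 -0.001]]
```

Call:
{"op": "carry_out", "data": {"motion": [0.02,0,0,0,0,0,0,0.04,0,0,0,0,0,0,0.06,0,0,0,0,0,0,0.07,0,0,0,0,0,0,0.07,0,0,0,0,0,0]}}

```text
time_s: 51.42
eef_pos: [0.4868, -0.0422, 0.1137]
tcp_rot: [2.252, 1.569, -1.015]
force: [2.1, -4.6, -5.3]
finger_gap: 0.0116
```

Call:
{"op": "carry_out", "data": {"motion": [0,0,0,0,0,0,0.5,0,0,0,0,0,0,0.5,0,0,0,0,0,0,0.5,0,0,0,0,0,0,0.5,0,0,0,0,0,0,0.5,-0.15,0,0,0,0,0,0.5,-0.3,0,0,0,0,0,0.5,-0.4,0,0,0,0,0,0.5,-0.4,0,0,0,0,0,0.5]}}

```text
time_s: 52.55
eef_pos: [0.4878, -0.0418, 0.2359]
tcp_rot: [3.044, 1.565, -0.225]
force: [-0.0, 0.5, -0.7]
finger_gap: 0.047
```

Run:
```python
from h import *
o=arm.get_obs();print(o['time_s'],o['eef_pos'],o['force'])
W=arm.camera_info('wrist');im=arm.capture('wrist');crop(im,200,150,420,280,3.5,'w19.png')
im=arm.capture('side');crop(im,230,90,380,240,4,'s19.png')
for z in(.136,.139,.1505):print(z,[((proj(W,[.4867+.0208*s,-.0428-.0026*s,z])-[200,150])*3.5).round() for s in(1,-1)])
```

```text
52.55 [ 0.48781442 -0.04175925  0.23588108] [-0.02158942  0.47559189 -0.67022262]
0.136 [array([269., 127.]), array([270., 289.])]
0.139 [array([269., 129.]), array([270., 293.])]
0.1505 [array([270., 139.]), array([270., 309.])]
```

View pics/w19.png

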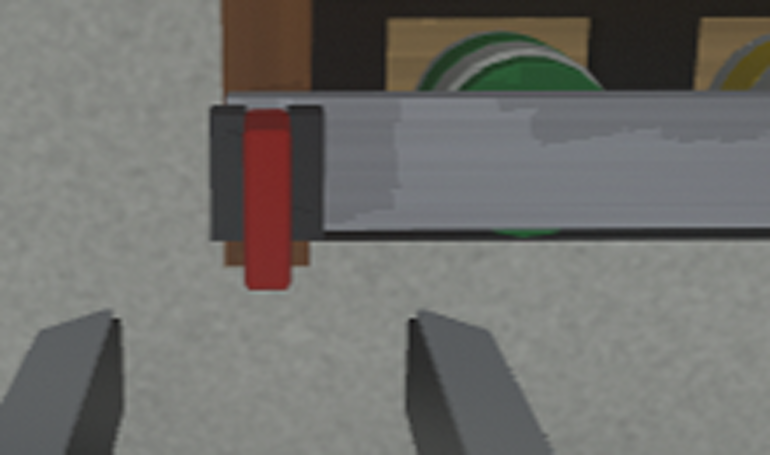

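View pics/s19.png

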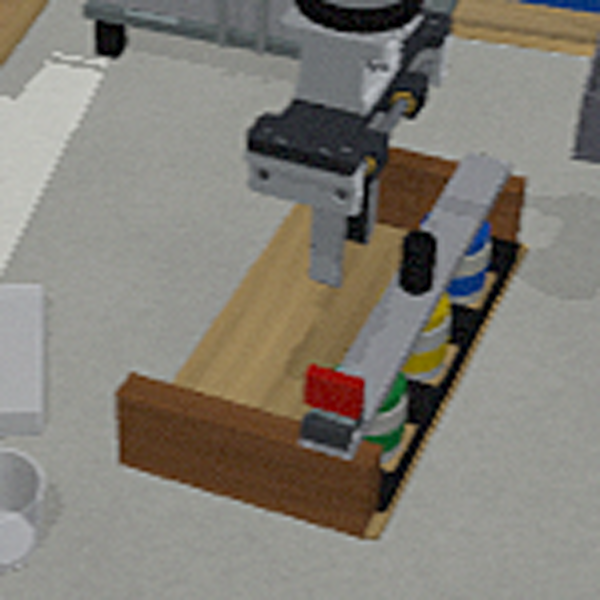

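Run:
```python
from h import *
a=cv2.imread('pics/side0.png')[:,:,::-1];b=arm.capture('side')
def red(i,u0,v0,u1,v1):
    c=i[v0:v1,u0:u1].astype(float);m=np.clip((c[...,0]-c[...,1:].max(2)-30)/100,0,1);v,u=np.mgrid[v0:v1,u0:u1];return (m*u).sum()/m.sum(),(m*v).sum()/m.sum(),m.sum()
print(red(a,300,175,330,200),red(b,300,175,330,200))
t0=cv2.imread('pics/top0.png')[:,:,::-1];t=arm.capture('top');
crop(np.hstack([t0[130:300,110:480],t[130:300,110:480]]),0,0,740,170,1.05,'t20.png')
crop(b,0,60,560,420,1.4,'s20.png')
```

```text
(np.float64(312.913968775678), np.float64(187.32021364009861), np.float64(121.69999999999999)) (np.float64(312.877518468771), np.float64(187.28718938885157), np.float64(119.12))
```

View pics/s20.png

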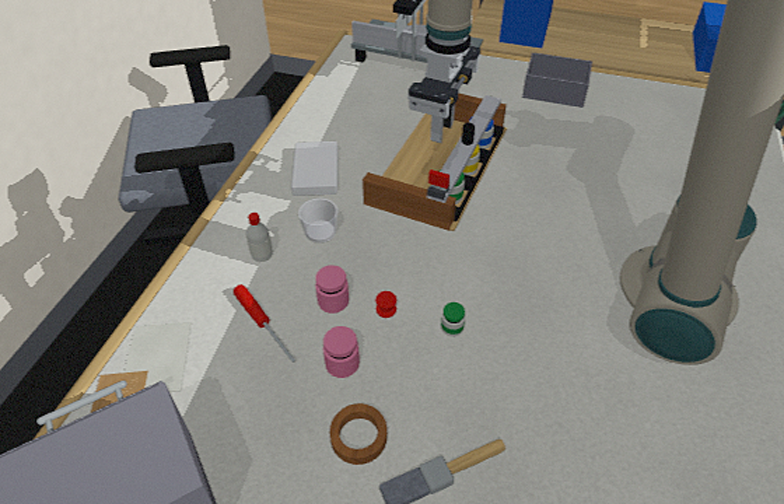

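Blade centroid matches its starting place to 0.04 px, the pin is fully down and the bar is shut; everything else is in place. Handing in.

Run:
```python
from h import *
print(arm.get_obs()['force'],arm.get_obs()['time_s']);print(arm.job_done())
```

```text
[-0.42715614 -0.1331207  -0.78843185] 52.75
the job is handed in; nothing more can be done
None
```

All three tubs that were there are stowed in the rack under the shut, locked bar, and I handed the job in at about 53 s of robot time; it reported no verdict. There was no orange tub; the pink look-alikes and the small green one were left alone.

- **Sequence:** I lifted the red pin, turned it 75° so that it stayed out, and slid the bar back to its stop. I stood blue in pocket2, yellow in pocket1 and green (the larger one) in pocket0. I pressed each lid home, slid the bar shut to its stop, then turned the pin back and let it drop.
- **Lids:** Each press ended on a hard stop at 69 mm above the desk with about 19–23 N, which is the height of a lid fully home. The bar then passed over all three lids.
- **Bar and pin:** The shut bar did not move when pushed further. In the side view the pin's blade is within 0.04 px of where it started, so the pin is fully down.
- **Everything else:** The side picture taken just before hand-in shows the other things in their places, and the gripper was clear of everything.
- **Disagreement:** The wrist camera put things 1–4 mm from where the overhead view did. I used mainly the close wrist views, and both the grasps and the fits in the pockets worked.

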